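# Demould cast engine mounts and lock them in the post-cure rack

### The job

Wedge the rack's spring keeper fully open with the hardwood wedge and let go of it, then lift every cast engine mount straight out of the mould by its stud and slide it sideways into a free slot of the rack, fully home, hanging by its collar on top of the slotted plate. When all are in, pull the wedge out again so that the keeper springs shut in front of them, and lay the wedge flat in the middle of the red tray. Never let a mount tip over, and leave the resin can, hardener bottle, mixing cup and screwdriver alone.

Things in the scene. Friction and masses are not known exactly. Their poses are not given: they have to be found in the camera images.
- rack: Blue rack with a level steel plate, fixed. Origin on the bench below the middle of the row of home positions; x points into the slots, away from the robot; y left. Plate top 95 mm up, 6 thick, 268 long; four slots 22 mm wide, 58 apart, open to -x between round teeth with tips at x = -45 mm; they end 11 mm past home. Neck in slot, collar above, barrel below. Nothing stands above the plate.
- slot0 (a point): Home in slot 0 (-87 mm along rack y): point on the plate's top face where a mount's axis stands when pushed fully home (rack x = 0). Axes as the rack's. A hanging mount rests its collar on the plate, its mid point 4 mm below this point; slide it in about 5 mm higher, starting at least 110 mm out (-x).
- slot1 (a point): Home in slot 1 (-29 mm along rack y): point on the plate's top face where a mount's axis stands when pushed fully home (rack x = 0). Axes as the rack's. A hanging mount rests its collar on the plate, its mid point 4 mm below this point; slide it in about 5 mm higher, starting at least 110 mm out (-x).
- slot2 (a point): Home in slot 2 (29 mm along rack y): point on the plate's top face where a mount's axis stands when pushed fully home (rack x = 0). Axes as the rack's. A hanging mount rests its collar on the plate, its mid point 4 mm below this point; slide it in about 5 mm higher, starting at least 110 mm out (-x).
- slot3 (a point): Home in slot 3 (87 mm along rack y): point on the plate's top face where a mount's axis stands when pushed fully home (rack x = 0). Axes as the rack's. A hanging mount rests its collar on the plate, its mid point 4 mm below this point; slide it in about 5 mm higher, starting at least 110 mm out (-x).
- wedge_gap (a point): On the inner face (towards rack -y) of the fixed blue cheek left of the rack, opposite the roller, 22 mm up; rack frame (-62, 170, 22) mm. Cheek: x -79 to -22 mm, 60 tall. The wedge slides in on the bench along rack +x between cheek and roller, straight side on the cheek. Gap 16 mm when shut. A strap crosses 60 mm up at x -27 to 3; bench clear 100 mm before and behind.
- keeper (a joint): Spring keeper: dark low rail along the rack's front at rack x = -62 mm with four yellow pins, 8 mm across, tops 78 mm up. Value in m, growing as it slides to rack -y: 0 shut (pins 9 mm right of the slot centres, barring the barrels), 0.020 fully open (pins midway between slots), 0.026 stop. A spring of 3 N (at 0) to 5 N (at 0.020) shuts it when nothing holds it.
- roller (a point): Axis of the keeper's upright yellow roller, 16 mm across, 42 tall, at the rail's left end; point 22 mm up; rack frame (-62, 146, 22) mm when shut. Pushing it towards rack -y opens the keeper.
- mould: Aluminium mould block, fixed, 144 x 144 mm, 52 tall; origin at the middle of its underside. Four round open cavities, 39 mm across, 38 deep, at (+-34, +-34) mm. A seated mount has its bottom 14 mm, its collar's top 76 mm and its stud's top 118 mm above the bench.
- mount0_mid (a point): Cast engine mount, 104 mm tall, 0.16 kg, upright. From below: orange rubber barrel 36 mm across, 40 high; steel neck 18 across, 16 high; steel collar (flange) 38 across, 6 thick; stud 16 across, 42 high: lift it by the stud. Point on its axis half-way up, 52 mm above its bottom, 4 mm below the collar's underside; z up the stud. 3 or 4 mounts exist; an absent one reads None from the start.
- mount1_mid (a point): Cast engine mount, 104 mm tall, 0.16 kg, upright. From below: orange rubber barrel 36 mm across, 40 high; steel neck 18 across, 16 high; steel collar (flange) 38 across, 6 thick; stud 16 across, 42 high: lift it by the stud. Point on its axis half-way up, 52 mm above its bottom, 4 mm below the collar's underside; z up the stud. 3 or 4 mounts exist; an absent one reads None from the start.
- mount2_mid (a point): Cast engine mount, 104 mm tall, 0.16 kg, upright. From below: orange rubber barrel 36 mm across, 40 high; steel neck 18 across, 16 high; steel collar (flange) 38 across, 6 thick; stud 16 across, 42 high: lift it by the stud. Point on its axis half-way up, 52 mm above its bottom, 4 mm below the collar's underside; z up the stud. 3 or 4 mounts exist; an absent one reads None from the start.
- mount3_mid (a point): Cast engine mount, 104 mm tall, 0.16 kg, upright. From below: orange rubber barrel 36 mm across, 40 high; steel neck 18 across, 16 high; steel collar (flange) 38 across, 6 thick; stud 16 across, 42 high: lift it by the stud. Point on its axis half-way up, 52 mm above its bottom, 4 mm below the collar's underside; z up the stud. 3 or 4 mounts exist; an absent one reads None from the start.
- wedge_mid (a point): Pale hardwood wedge, red band at the thick end, flat on the bench, 180 x 36 x 44 mm tall, 0.2 kg. Point: middle, 22 mm up. x to the thin tip (x = 90 mm). Side y = +18 is straight; thick part (x -90 to 5) has parallel sides, 36 wide; then side y = -18 slopes to y = +11 at the 7 mm wide tip. Straight side on the cheek and roller on the parallel part: keeper at 0.020.
- wedge_grip (a point): Where to hold the wedge: in its thick part, at x = -55 mm from wedge_mid, 36 mm wide across its y, 22 mm above its underside. Axes as wedge_mid.
- tray: Red open tool tray, fixed, 130 mm (x) by 250 mm (y), walls 4 mm thick and 24 tall, floor 4 mm thick. Origin under its middle. Empty at the start.
- resin_can: Bystander: blue resin can, 76 mm across and 115 mm tall; origin at its underside.
- hardener: Bystander: white hardener bottle, 56 mm across and 150 mm tall; origin at its underside.
- mixing_cup: Bystander: white mixing cup, 72 mm across and 85 mm tall; origin at its underside.
- screwdriver: Bystander: screwdriver lying on the bench; origin at its underside.
There are look-alikes about, which are no part of the job. Leave any brown or purple look-alike of the part that bears mount2_mid alone.

How it is judged:
By the outcome, as a careful person would: the job done as asked, in the order asked, and still so for the second after the job is handed in, with the robot touching nothing.
Of mount0, mount1, mount2, mount3 only 3 to 4 are there at a start; the rules pass over those that are not, and their reading is None.
At some moment in a run one of wedge may be knocked a few centimetres aside while the robot is not near it.
It also fails if it takes over 192 s, if anything falls off the work surface, if the arm or the gripper's body presses on something with over 40 N, if the wrist force passes 120 N, or if a joint passes its speed limit or range.

### The arm

A 6-joint arm with a two-finger parallel gripper is mounted at the origin on the work surface. World frame = base frame: x ahead of the robot, y to its left, z up, the work surface at z = 0. Lengths are in m, angles in rad, forces in N, time in s.
With the tool pointing down it reaches from about 0.35 to 0.975 m from the base axis. Payload 4.9 kg.
Tool frame: the origin (TCP) lies at the very end of the fingers, on their centre line; the grasp point (between the pads) lies 19 mm behind it; z points along the fingers, y is the line along which they close (so a half turn about z gives the same grasp; the last joint's range is limited). The gripper opens to 85 mm and grips with 20 to 120 N. Pads are 22 mm wide; open, the fingers measure 114 mm over their backs; the gripper's body (76 mm by 85 mm) begins 54 mm behind the grasp point. The pads swing forward as they close: fully open they stand 13 mm farther back than shut.
Start: joints at [-1.24, 0.053, 1.613, -0, 1.476, -0.119], TCP at [0.272, -0.563, 0.231] pointing down, gripper open.
Joint ranges: [-3.01, 3.01], [-1.01, 2.22], [0.06, 2.58], [-1.02, 4.17], [0.09, 2.62], [-3.14, 3.14]. Speed limits (rad/s): [2.57, 2.57, 3.14, 3.14, 3.14, 3.14].

### API

Orientations are given as a unit quaternion [w, x, y, z].
In Python, from plant import state, optics, ticket, nets gives the robot as it stands. The module is installed in compiled form; this text tells all that it offers.
- The arm moves only by the shell command python3 -m inch 'ROWS' [OPENING]. ROWS is JSON, a list of rows, each an object of numbers: "dx", "dy", "dz": the shift along the tool's x, y, z as a fraction of full scale; "rx", "ry", "rz": the turn, a rotation vector about the tool's x, y, z as a fraction of full scale. In form: [{"dx": .., "dy": .., "dz": .., "rx": .., "ry": .., "rz": ..}, ...]. A call has 1 to 5 rows; each row is the pose to reach, as a shift and turn from the pose commanded when the call began, along the tool's axes at that moment; what a row does not reach only later rows make up. Full scale, the value 1, is 0.8 m for a shift and 1.5 rad for a turn. A row lasts 1/10 s, in which the tool goes at most 50 mm and 8.59 degrees, less where a joint would pass 70% of its speed; a pose out of reach is approached as far as the arm can. A call with a number of a shift or a turn outside -1 to 1 is refused whole. A call with a gripper value outside its range is refused whole. OPENING is the opening, from -1 (shut) to 1 (fully open), set as the call begins (- or left out, the last holds). The fingers move at their own pace and stop on an object; the grip force is fixed at half the most. Time passes only in rows, so rows that repeat a pose let the fingers close. It gives the time, the measured TCP pose, the force, the opening and the grip force at its end, in the units of the state.
- state(): the state, without advancing time (a new reading comes with each control period).
- optics.grab_frame(name): name is "scene" or "top" or "wrist"; returns the picture (420x560x3 uint8, red, green, blue); there is no depth.
- optics.camera_info(name): a dict with "fx", "fy", "cx", "cy" (pixels), "R" (3x3) and "t" (3): a world point X has camera coordinates R X + t. Camera axes: x right, y down, z forward; pixel columns grow to the right and rows downward; lengths in m; the calibration is good to about 2 mm. A picture is of the moment at which its call begins: read the wrist's pose just before it. camera_info takes no time and is no camera call; for the wrist camera it gives the pose at the moment of the call.
- ticket.job_done(): hands the job in; it is judged then, once.
Trained networks look in the newest picture that a camera, given by its name, has taken for a name from the list of things; names that differ only in an ending like _2 or _b are one class to them, and where a whole thing is asked for, a point or a joint stands for the part that bears it (a point fixed in the world has none). Each returns a list of dicts, best first, with "confidence" (0 to 1); they miss things now and then, are a little off and sometimes report something else, mostly with a low value. They report only what shows in the picture. A call takes as long as a camera call. They do not tell look-alikes from the thing itself.
- nets.boxes_of(camera, name): "bbox" ([centre column, centre row, width, height] in pixels, round what is visible of it).
- nets.outline_of(camera, name): "pixels" (420x560 bool, what is visible of it) and "bbox" ([centre column, centre row, width, height] in pixels, round what is visible of it).
The state is a dict: "time": time; "joint_pos": joint angles; "joint_vel": joint speeds; "joint_efforts": joint torques, N m; "tool_pos": TCP position; "tool_rot": TCP orientation; "contact_force": force on the tool from outside, world axes, zero at the start; "ft_torque": the same for the moment, N m; "gripper_width": opening from 0.0 (shut) to 1.0 (fully open); "grasp_force": force on a finger pad.
Only numpy, scipy, OpenCV 4.12 (cv2) and the standard library are available. Lean on these libraries where they do the work, as an engineer would, in place of code of your own. Each camera call takes 0.05 s, during which the arm holds its last target. There are 200 camera calls.

## Working session

There is one attempt and no reset: what is moved stays moved. The work goes in short steps, Python scripts to look and compute and a shell command to move; the robot and the scene stay as the last step left them, time stands still between calls to the robot, and variables do not carry over. Pictures are saved under pics/ and viewed, at most 14 in all, crops included, and the job is handed in when it is done.

```bash
mkdir -p pics; ls
cat > h.py <<'E'
import numpy as np, cv2
from plant import state, optics, ticket, nets
from scipy.spatial.transform import Rotation as Ro
def save(n,im): cv2.imwrite('pics/'+n+'.png',cv2.cvtColor(im,cv2.COLOR_RGB2BGR))
def ray(cam,u,v,z):
    c=optics.camera_info(cam);R=np.array(c['R']);t=np.array(c['t'])
    o=-R.T@t;d=R.T@np.array([(u-c['cx'])/c['fx'],(v-c['cy'])/c['fy'],1])
    return o+d*(z-o[2])/d[2]
def proj(cam,X):
    c=optics.camera_info(cam);p=np.array(c['R'])@np.array(X)+np.array(c['t'])
    return np.array([c['fx']*p[0]/p[2]+c['cx'],c['fy']*p[1]/p[2]+c['cy']])
def rot():
    q=state()['tool_rot'];return Ro.from_quat([q[1],q[2],q[3],q[0]])
E
python3 - <<'E'
from h import *
for c in('scene','top'):
    save(c+'0',optics.grab_frame(c)); i=optics.camera_info(c);R=np.array(i['R']);print(c,i['fx'],-R.T@np.array(i['t']),R.round(3).tolist())
    for n in ['rack','mould','mount0_mid','wedge_mid','tray','keeper','roller','wedge_gap','resin_can','hardener','mixing_cup','screwdriver']:
        try: print(c,n,[(np.round(b['bbox']).astype(int).tolist(),round(b['confidence'],2)) for b in nets.boxes_of(c,n)])
        except Exception as e: print(n,e)
s=state();print(s['time'],rot().as_matrix().round(3).tolist())
E
```

```text
pics
scene 417.6101870458759 [0.97188927 0.49547931 0.94434672] [[-0.758, 0.652, 0.013], [0.509, 0.604, -0.614], [-0.408, -0.459, -0.79]]
scene rack [([221, 232, 117, 103], 0.64), ([356, 262, 15, 25], 0.61), ([247, 166, 86, 61], 0.38)]
scene mould [([352, 294, 97, 86], 0.69)]
scene mount0_mid [([354, 261, 18, 25], 0.58), ([238, 223, 64, 76], 0.3)]
scene wedge_mid [([317, 225, 55, 47], 0.96), ([454, 292, 37, 41], 0.63)]
scene tray [([246, 163, 86, 60], 0.8), ([221, 231, 120, 95], 0.42)]
scene keeper [([239, 224, 58, 70], 0.62)]
scene roller [([236, 224, 58, 71], 0.72)]
scene wedge_gap [([221, 233, 121, 96], 0.63), ([245, 163, 83, 63], 0.33)]
scene resin_can [([271, 339, 40, 50], 0.64), ([237, 224, 64, 74], 0.3)]
scene hardener [([347, 364, 29, 49], 0.88)]
scene mixing_cup [([454, 292, 35, 42], 0.58)]
scene screwdriver [([162, 169, 5, 49], 0.51), ([272, 339, 38, 50], 0.23)]
top 539.0231827019871 [0.27752673 0.01281607 1.47049531] [[-0.099, -0.995, -0.001], [-0.974, 0.097, -0.204], [0.203, -0.019, -0.979]]
top rack [([302, 173, 132, 70], 0.84)]
top mould [([180, 242, 65, 59], 0.77)]
top mount0_mid [([187, 255, 17, 16], 0.67), ([298, 196, 99, 20], 0.39), ([301, 173, 135, 70], 0.32)]
top wedge_mid [([254, 266, 62, 25], 0.93), ([189, 227, 24, 19], 0.16)]
top tray [([371, 252, 103, 63], 0.6), ([302, 174, 130, 73], 0.46)]
top keeper []
top roller [([298, 194, 101, 19], 0.62), ([302, 173, 129, 72], 0.47), ([126, 190, 33, 28], 0.32), ([255, 264, 69, 24], 0.27)]
top wedge_gap [([302, 174, 128, 71], 0.56)]
top resin_can [([179, 153, 32, 37], 0.59)]
top hardener [([128, 190, 34, 29], 0.84), ([302, 172, 130, 74], 0.56), ([188, 229, 20, 11], 0.29)]
top mixing_cup [([302, 175, 131, 66], 0.69), ([257, 266, 60, 21], 0.33)]
top screwdriver [([412, 173, 74, 30], 0.8)]
1.3 [[0.901, 0.435, -0.0], [0.435, -0.901, -0.0], [-0.0, 0.0, -1.0]]
```

View both.

Run:
```python
import cv2
a=cv2.imread('pics/top0.png');cv2.imwrite('pics/top0c.png',cv2.resize(a[110:310,100:460],None,fx=2.2,fy=2.2,interpolation=cv2.INTER_CUBIC))
a=cv2.imread('pics/scene0.png');cv2.imwrite('pics/scene0c.png',cv2.resize(a[120:400,130:490],None,fx=2.1,fy=2.1,interpolation=cv2.INTER_CUBIC))
```

```text
(no output)
```

View pics/top0c.png

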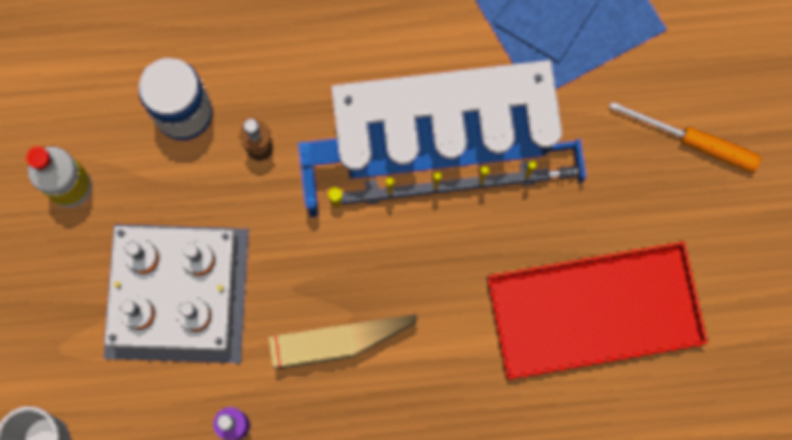

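View pics/scene0c.png

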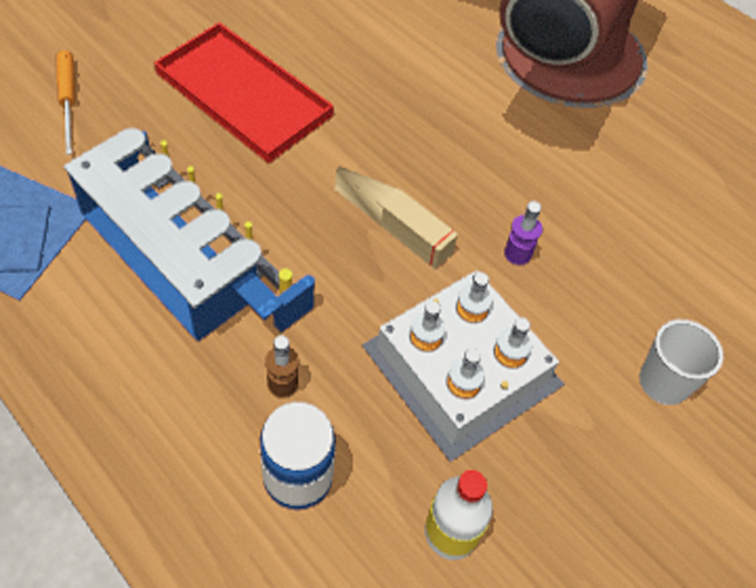

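```bash
cat >> h.py <<'E'
def blobs(im,lo,hi,amin=3,box=None):
    m=cv2.inRange(cv2.cvtColor(im,cv2.COLOR_RGB2HSV),np.array(lo),np.array(hi))
    if box: k=np.zeros_like(m);k[box[1]:box[3],box[0]:box[2]]=1;m=m*k
    n,l,s,c=cv2.connectedComponentsWithStats(m)
    return [(c[i].round(1).tolist(),s[i].tolist()) for i in range(1,n) if s[i][4]>=amin],m
E
python3 - <<'E'
from h import *
for c in ('top','scene'):
    im=cv2.imread(f'pics/{c}0.png')[:,:,::-1].copy()
    b=blobs(im,(24,150,120),(34,255,255))[0]; print(c,'yellow',b)
im=cv2.imread('pics/top0.png')[:,:,::-1].copy()
P=lambda x,y:(100+x/2.2,110+y/2.2)
for n,z,pts in [('pins',.078,[(390,182),(437,176),(485,170),(532,165)]),('roller',.042,[(335,194)]),('cheekfront',.06,[(312,213)]),('platecorners',.095,[(333,87),(551,61)]),('studs',.118,[(133,247),(192,247),(128,308),(187,310)]),('mouldcorners',.052,[(114,227),(235,229),(231,350),(106,346)]),('wedge',.044,[(270,338),(415,317),(278,366),(355,355)]),('tray',.024,[(488,276),(684,243),(706,343),(510,380)]),('brown,purple',.1,[(251,126),(226,422)])]:
    print(n,[ray('top',*P(*p),z)[:2].round(3).tolist() for p in pts])
i=optics.camera_info('wrist');R=np.array(i['R']);T=rot().as_matrix();print('wrist',i['fx'],i['cx'],i['cy'],(T.T@(-R.T@np.array(i['t'])-state()['tool_pos'])).round(4),(R@T).round(3).tolist())
E
```

```text
top yellow [([341.5, 184.5], [340, 183, 4, 4, 12]), ([320.0, 186.8], [318, 185, 5, 4, 12]), ([298.4, 189.6], [297, 188, 4, 4, 13]), ([276.9, 192.4], [276, 191, 3, 4, 11]), ([251.9, 197.9], [249, 195, 7, 7, 37])]
scene yellow [([207.5, 188.0], [206, 187, 4, 3, 8]), ([220.1, 200.1], [219, 199, 3, 3, 8]), ([233.9, 213.1], [233, 212, 3, 3, 8]), ([234.3, 217.0], [234, 216, 2, 3, 3]), ([247.9, 228.1], [246, 226, 4, 7, 14]), ([265.5, 250.5], [263, 248, 6, 6, 32]), ([343.0, 376.5], [333, 360, 28, 24, 188])]
pins [[0.617, -0.021], [0.619, -0.079], [0.62, -0.137], [0.621, -0.195]]
roller [[0.617, 0.047]]
cheekfront [[0.592, 0.077]]
platecorners [[0.738, 0.036], [0.744, -0.231]]
studs [[0.559, 0.284], [0.553, 0.216], [0.489, 0.294], [0.48, 0.227]]
mouldcorners [[0.6, 0.319], [0.583, 0.172], [0.436, 0.188], [0.456, 0.336]]
wedge [[0.447, 0.141], [0.455, -0.035], [0.413, 0.134], [0.416, 0.041]]
tray [[0.499, -0.131], [0.516, -0.378], [0.39, -0.386], [0.37, -0.143]]
brown,purple [[0.697, 0.139], [0.35, 0.193]]
wrist 343.90065811987944 277.53555183159256 214.05743648452966 [ 0.0776  0.0002 -0.1414] [[-0.001, 1.0, 0.001], [-0.954, -0.0, -0.3], [-0.3, -0.001, 0.954]]
```

```bash
R='x'
python3 -m inch '[{"dx":0.036,"dy":-0.0442},{"dx":0.072,"dy":-0.0884},{"dx":0.108,"dy":-0.1326},{"dx":0.144,"dy":-0.1768},{"dx":0.18,"dy":-0.221}]'
python3 -m inch '[{"dx":0.036,"dy":-0.0442},{"dx":0.072,"dy":-0.0884},{"dx":0.108,"dy":-0.1326},{"dx":0.144,"dy":-0.1768},{"dx":0.18,"dy":-0.221}]'
python3 -m inch '[{"dx":0.036,"dy":-0.0442},{"dx":0.072,"dy":-0.0884},{"dx":0.108,"dy":-0.1326},{"dx":0.144,"dy":-0.1768},{"dx":0.18,"dy":-0.221}]'
python3 -m inch '[{"rz":-0.09},{"rz":-0.18},{"rz":-0.27},{"rz":-0.36},{"rz":-0.45}]'
python3 -m inch '[{"rz":-0.09},{"rz":-0.18},{"rz":-0.27},{"rz":-0.33},{"rz":-0.33}]'
python3 - <<'E'
from h import *
s=state();print(s['time'],np.round(s['tool_pos'],4),rot().as_matrix()[:,0].round(3),np.round(s['joint_pos'],2))
im=optics.grab_frame('wrist');save('w1',im)
for n in ('wedge_mid',):
    for o in nets.outline_of('wrist',n):
        m=o['pixels'];print(o['confidence'],np.round(o['bbox']))
        np.save('wm.npy',m)
        break
E
```

```text
1.3 [ 0.2717 -0.5628  0.2313] [ 0.901  0.435 -0.   ] [-1.24  0.05  1.61 -0.    1.48 -0.12]validation failed for argument at $[0]...
validation failed for argument at $[0]...
validation failed for argument at $[0]...
validation failed for argument at $[0]...
validation failed for argument at $[0]...
```

View pics/w1.png

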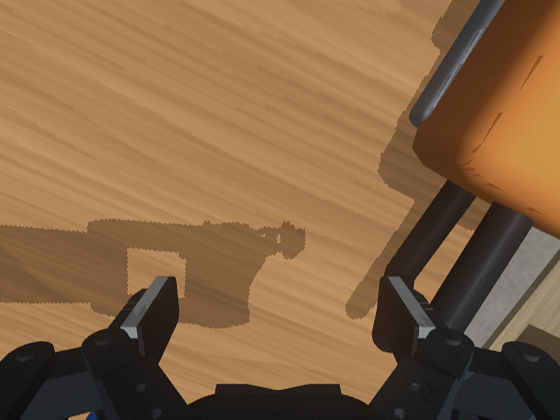

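The wrist picture only shows the fingers (at the bottom) and bare bench, because the rows were refused: every key must be given.

```bash
python3 -m inch '[{"dx":0.036,"dy":-0.0442,"dz":0,"rx":0,"ry":0,"rz":0},{"dx":0.072,"dy":-0.0884,"dz":0,"rx":0,"ry":0,"rz":0},{"dx":0.108,"dy":-0.1326,"dz":0,"rx":0,"ry":0,"rz":0},{"dx":0.144,"dy":-0.1768,"dz":0,"rx":0,"ry":0,"rz":0},{"dx":0.18,"dy":-0.221,"dz":0,"rx":0,"ry":0,"rz":0}]'
python3 -m inch '[{"dx":0.036,"dy":-0.0442,"dz":0,"rx":0,"ry":0,"rz":0},{"dx":0.072,"dy":-0.0884,"dz":0,"rx":0,"ry":0,"rz":0},{"dx":0.108,"dy":-0.1326,"dz":0,"rx":0,"ry":0,"rz":0},{"dx":0.144,"dy":-0.1768,"dz":0,"rx":0,"ry":0,"rz":0},{"dx":0.18,"dy":-0.221,"dz":0,"rx":0,"ry":0,"rz":0}]'
python3 -m inch '[{"dx":0.036,"dy":-0.0442,"dz":0,"rx":0,"ry":0,"rz":0},{"dx":0.072,"dy":-0.0884,"dz":0,"rx":0,"ry":0,"rz":0},{"dx":0.108,"dy":-0.1326,"dz":0,"rx":0,"ry":0,"rz":0},{"dx":0.144,"dy":-0.1768,"dz":0,"rx":0,"ry":0,"rz":0},{"dx":0.18,"dy":-0.221,"dz":0,"rx":0,"ry":0,"rz":0}]'
python3 -m inch '[{"dx":0,"dy":0,"dz":0,"rx":0,"ry":0,"rz":-0.09},{"dx":0,"dy":0,"dz":0,"rx":0,"ry":0,"rz":-0.18},{"dx":0,"dy":0,"dz":0,"rx":0,"ry":0,"rz":-0.27},{"dx":0,"dy":0,"dz":0,"rx":0,"ry":0,"rz":-0.36},{"dx":0,"dy":0,"dz":0,"rx":0,"ry":0,"rz":-0.45}]'
python3 -m inch '[{"dx":0,"dy":0,"dz":0,"rx":0,"ry":0,"rz":-0.09},{"dx":0,"dy":0,"dz":0,"rx":0,"ry":0,"rz":-0.18},{"dx":0,"dy":0,"dz":0,"rx":0,"ry":0,"rz":-0.27},{"dx":0,"dy":0,"dz":0,"rx":0,"ry":0,"rz":-0.33},{"dx":0,"dy":0,"dz":0,"rx":0,"ry":0,"rz":-0.33}]'
python3 - <<'E'
from h import *
s=state();print(s['time'],np.round(s['tool_pos'],4),rot().as_matrix()[:,0].round(3),np.round(s['joint_pos'],2))
im=optics.grab_frame('wrist');save('w2',im)
for o in nets.outline_of('wrist','wedge_mid'):
    print(o['confidence'],np.round(o['bbox']))
E
```

```text
time: 1.9
tool_pos: [0.3247, -0.3393, 0.2313]
tool_rot: [0.0, 0.975, 0.223, 0.0]
contact_force: [0.3, -0.7, 0.6]
gripper_width: 0.998
grasp_force: 0.0
time: 2.4
tool_pos: [0.3774, -0.1175, 0.2316]
tool_rot: [0.0, 0.975, 0.223, 0.001]
contact_force: [0.5, 0.2, -0.1]
gripper_width: 0.998
grasp_force: 0.0
time: 2.9
tool_pos: [0.4303, 0.1047, 0.2317]
tool_rot: [0.0, 0.975, 0.223, 0.001]
contact_force: [-0.7, 0.1, 0.0]
gripper_width: 0.997
grasp_force: 0.0
time: 3.4
tool_pos: [0.4301, 0.1028, 0.2314]
tool_rot: [0.0, 0.844, 0.536, 0.0]
contact_force: [0.4, 0.1, 0.0]
gripper_width: 0.998
grasp_force: 0.0
time: 3.9
tool_pos: [0.4301, 0.1026, 0.2314]
tool_rot: [0.0, 0.69, 0.724, 0.0]
contact_force: [0.1, 0.2, -0.5]
gripper_width: 1.0
grasp_force: 0.0
3.9 [0.4301 0.1026 0.2314] [-0.049  0.999 -0.   ] [ 0.07 -0.41  2.02 -0.    1.53  0.02]
0.96 [282. 228.  35. 167.]
```

View pics/w2.png

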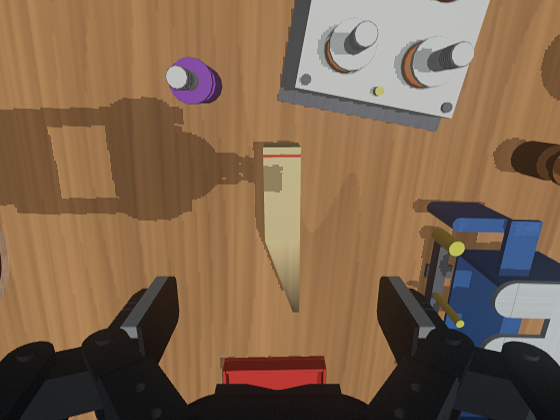

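The wedge lies in the middle: its rear top edge runs (263,147)-(300,147), the straight side is at col 300, and the tip is at (299,310). Purple look-alike is at (190,80), mould at upper right, and the roller at (456,249).

Run:
```python
from h import *
im=cv2.imread('pics/w2.png')[:,:,::-1].copy()
a=[ray('wrist',u,v,.044) for u,v in [(263,147),(300.5,147),(299.5,311),(293,311),(263,220)]]
for p in a: print(p.round(4))
st=a[1]-a[2];print('len',np.linalg.norm(st),'rear w',np.linalg.norm(a[0]-a[1]))
d=-st/np.linalg.norm(st);y=np.array([-d[1],d[0],0]);mid=(a[1]+a[2])/2-.018*y
grip=mid-.055*d
print('yaw',np.arctan2(d[1],d[0]),'mid',mid,'grip',grip)
T=rot().as_matrix();s=np.array(state()['tool_pos']);dl=T.T@(grip-s);print('tool delta/.8',(dl/.8).round(4),'turn about world z',np.arctan2(-d[1],-d[0])-np.arctan2(T[1,0],T[0,0]))
print(ray('wrist',456,248,.042), blobs(im,(24,150,120),(34,255,255))[0])
```

```text
[0.4153 0.1421 0.044 ]
[0.4507 0.1438 0.044 ]
[ 0.4614 -0.034   0.044 ]
[ 0.4543 -0.0343  0.044 ]
[0.4178 0.0695 0.044 ]
len 0.17810157463752888 rear w 0.03541262087021349
yaw -1.5105156822825683 mid [0.4380677  0.05379116 0.044     ] grip [0.43475428 0.10869126 0.044     ]
tool delta/.8 [0.0073 0.0061 0.2342] turn about world z 0.01313137020264099
[0.61934344 0.04746511 0.042     ] [([456.5, 241.0], [455, 241, 4, 1, 4]), ([451.5, 243.5], [450, 242, 4, 4, 4])]
```

```bash
python3 -m inch '[{"dx":0.007,"dy":0.006,"dz":0.06,"rx":0,"ry":0,"rz":-0.009},{"dx":0.007,"dy":0.006,"dz":0.12,"rx":0,"ry":0,"rz":-0.009},{"dx":0.007,"dy":0.006,"dz":0.18,"rx":0,"ry":0,"rz":-0.009},{"dx":0.007,"dy":0.006,"dz":0.22,"rx":0,"ry":0,"rz":-0.009},{"dx":0.007,"dy":0.006,"dz":0.25,"rx":0,"ry":0,"rz":-0.009}]'
python3 -m inch '[{"dx":0,"dy":0,"dz":0.015,"rx":0,"ry":0,"rz":0},{"dx":0,"dy":0,"dz":0.028,"rx":0,"ry":0,"rz":0},{"dx":0,"dy":0,"dz":0.028,"rx":0,"ry":0,"rz":0}]'
python3 -m inch '[{"dx":0,"dy":0,"dz":0,"rx":0,"ry":0,"rz":0},{"dx":0,"dy":0,"dz":0,"rx":0,"ry":0,"rz":0},{"dx":0,"dy":0,"dz":0,"rx":0,"ry":0,"rz":0},{"dx":0,"dy":0,"dz":0,"rx":0,"ry":0,"rz":0},{"dx":0,"dy":0,"dz":0,"rx":0,"ry":0,"rz":0}]' -1
python3 -m inch '[{"dx":0,"dy":0,"dz":0,"rx":0,"ry":0,"rz":0},{"dx":0,"dy":0,"dz":0,"rx":0,"ry":0,"rz":0},{"dx":0,"dy":0,"dz":0,"rx":0,"ry":0,"rz":0},{"dx":0,"dy":0,"dz":0,"rx":0,"ry":0,"rz":0},{"dx":0,"dy":0,"dz":0,"rx":0,"ry":0,"rz":0}]'
```

```text
time: 4.5
tool_pos: [0.4329, 0.1084, 0.0285]
tool_rot: [-0.001, 0.685, 0.728, -0.001]
contact_force: [-0.0, -0.3, 0.4]
gripper_width: 0.996
grasp_force: 0.0
time: 4.8
tool_pos: [0.4344, 0.1084, 0.0084]
tool_rot: [-0.0, 0.685, 0.729, -0.0]
contact_force: [0.4, 0.7, -0.2]
gripper_width: 1.005
grasp_force: 0.0
time: 5.3
tool_pos: [0.4358, 0.1086, 0.0101]
tool_rot: [0.001, 0.685, 0.729, 0.001]
contact_force: [0.4, 0.2, 4.4]
gripper_width: 0.411
grasp_force: 61.1
time: 5.8
tool_pos: [0.4358, 0.1086, 0.0102]
tool_rot: [0.001, 0.685, 0.729, 0.001]
contact_force: [-0.1, 0.5, 6.0]
gripper_width: 0.412
grasp_force: 61.2
```

```bash
python3 -m inch '[{"dx":0,"dy":0,"dz":-0.025,"rx":0,"ry":0,"rz":0},{"dx":-0.03,"dy":-0.01,"dz":-0.025,"rx":0,"ry":0,"rz":-0.08},{"dx":-0.06,"dy":-0.015,"dz":-0.025,"rx":0,"ry":0,"rz":-0.17},{"dx":-0.075,"dy":-0.018,"dz":-0.025,"rx":0,"ry":0,"rz":-0.26},{"dx":-0.075,"dy":-0.018,"dz":-0.025,"rx":0,"ry":0,"rz":-0.35}]'
python3 -m inch '[{"dx":0,"dy":0,"dz":0,"rx":0,"ry":0,"rz":-0.09},{"dx":0,"dy":0,"dz":0,"rx":0,"ry":0,"rz":-0.18},{"dx":0,"dy":0,"dz":0,"rx":0,"ry":0,"rz":-0.27},{"dx":0,"dy":0,"dz":0,"rx":0,"ry":0,"rz":-0.36},{"dx":0,"dy":0,"dz":0,"rx":0,"ry":0,"rz":-0.45}]'
python3 -m inch '[{"dx":0,"dy":0,"dz":0,"rx":0,"ry":0,"rz":-0.08},{"dx":0,"dy":0,"dz":0,"rx":0,"ry":0,"rz":-0.16},{"dx":0,"dy":0,"dz":0,"rx":0,"ry":0,"rz":-0.222},{"dx":0,"dy":0,"dz":0,"rx":0,"ry":0,"rz":-0.222},{"dx":0,"dy":0,"dz":0,"rx":0,"ry":0,"rz":-0.222}]'
python3 - <<'E'
from h import *
s=state();T=rot().as_matrix();print(s['time'],np.round(s['tool_pos'],4),np.arctan2(T[1,0],T[0,0]),np.round(s['joint_pos'],2))
im=optics.grab_frame('wrist');save('w3',im);print(blobs(im,(24,150,120),(34,255,255))[0])
E
```

```text
time: 6.3
tool_pos: [0.4231, 0.0465, 0.0282]
tool_rot: [-0.001, 0.471, 0.882, -0.0]
contact_force: [-0.7, -0.1, -1.3]
gripper_width: 0.414
grasp_force: 60.6
time: 6.8
tool_pos: [0.4231, 0.0477, 0.0281]
tool_rot: [-0.001, 0.151, 0.989, -0.0]
contact_force: [0.2, 0.1, -1.5]
gripper_width: 0.417
grasp_force: 60.6
time: 7.3
tool_pos: [0.4235, 0.0477, 0.0284]
tool_rot: [-0.001, -0.011, 1.0, 0.0]
contact_force: [-0.3, -0.1, -1.2]
gripper_width: 0.411
grasp_force: 60.6
7.3 [0.4235 0.0477 0.0284] -3.1188408745873004 [-0.06 -0.21  2.23 -0.    1.13 -1.66]
[]
```

View pics/w3.png

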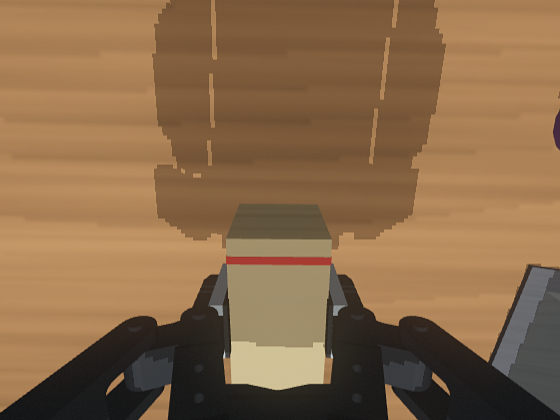

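The wedge is held with its rear edge at (227..330, 239). This camera cannot see the gap, so I fit the rack and mould poses from the fixed cameras.

Run:
```python
from h import *
from scipy.optimize import least_squares
s=np.array(state()['tool_pos']);T=rot().as_matrix()
for u in (227,330.5): print('rear corner in tool',(T.T@(ray('wrist',u,239.5,.062)-s)).round(4))
obs=[]
pins=[('top',[(341.5,184.5),(320,186.8),(298.4,189.6),(276.9,192.4)]),('scene',[(207.5,188),(220.1,200.1),(233.9,213.1),(247.9,227.2)])]
# centroid of visible yellow: top face, approx z 76
for c,l in pins:
    for k,p in enumerate(l): obs.append((c,(-.062,-.087+.058*k-.009,.077),p))
obs+= [('top',(-.062,.146,.041),(251.9,197.9)),('scene',(-.062,.146,.040),(265.5,250.5))]
def W(q,r): c,n=np.cos(q[2]),np.sin(q[2]);return np.array([q[0]+c*r[0]-n*r[1],q[1]+n*r[0]+c*r[1],r[2]])
f=lambda q:np.concatenate([(proj(c,W(q,r))-p) for c,r,p in obs])
o=least_squares(f,[.681,-.098,.022],loss='soft_l1');q=o.x;print('rack',q.round(4));print(f(q).reshape(-1,2).round(1).tolist())
np.save('rack.npy',q)
for n,r in [('cheek in front',(-.079,.170,.06)),('plate L back?',(.0,.134,.095)),('slot tips',(-.045,0,.095))]: print(n,W(q,r).round(4),proj('top',W(q,r)).round(1),proj('scene',W(q,r)).round(1))
im=optics.grab_frame('scene');save('s1',im)
cv2.imwrite('pics/s1c.png',cv2.resize(im[170:310,190:390,::-1],None,fx=4,fy=4,interpolation=cv2.INTER_CUBIC))
```

```text
rear corner in tool [ 0.0331 -0.0168 -0.0334]
rear corner in tool [ 0.0331  0.0181 -0.0334]
rack [ 0.6823 -0.0962  0.0236]
[[-0.2, -0.0], [-0.2, 0.3], [-0.2, 0.1], [-0.3, -0.1], [-0.3, -0.3], [-0.0, -0.1], [-0.3, -0.2], [-0.2, -0.8], [-0.1, 0.5], [-0.1, 0.6]]
cheek in front [0.5993 0.0719 0.06  ] [243.3 204. ] [276.7 249.1]
plate L back? [0.6791 0.0378 0.095 ] [252.8 170.6] [242.2 250.3]
slot tips [ 0.6373 -0.0972  0.095 ] [305.2 180.9] [223.1 207.5]
```

View pics/s1c.png

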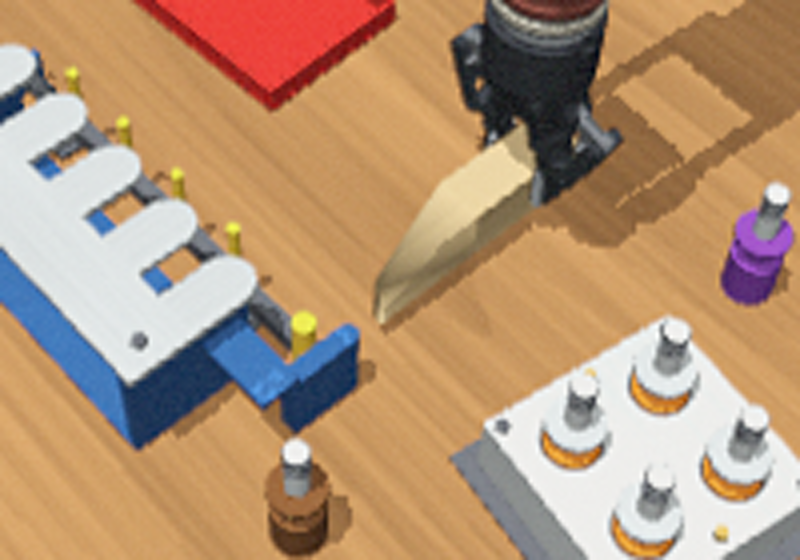

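Rack fit residuals are under 1 px: rack at (0.682, -0.096), yaw 0.024. The crop shows the wedge tip ahead of the gap between the roller (304,330) and the blue cheek. I lower it and push it in.

```bash
python3 -m inch '[{"dx":0,"dy":-0.00125,"dz":0.012,"rx":0,"ry":0,"rz":-0.0005},{"dx":0,"dy":-0.00125,"dz":0.0225,"rx":0,"ry":0,"rz":-0.0005},{"dx":0,"dy":-0.00125,"dz":0.0225,"rx":0,"ry":0,"rz":-0.0005}]'
python3 -m inch '[{"dx":-0.018,"dy":0,"dz":0,"rx":0,"ry":0,"rz":0},{"dx":-0.036,"dy":0,"dz":0,"rx":0,"ry":0,"rz":0},{"dx":-0.054,"dy":0,"dz":0,"rx":0,"ry":0,"rz":0},{"dx":-0.072,"dy":0,"dz":0,"rx":0,"ry":0,"rz":0},{"dx":-0.085,"dy":0,"dz":0,"rx":0,"ry":0,"rz":0}]'
python3 - <<'E'
from h import *
im=optics.grab_frame('scene');save('s2',im)
cv2.imwrite('pics/s2c.png',cv2.resize(im[170:310,190:390,::-1],None,fx=4,fy=4,interpolation=cv2.INTER_CUBIC))
E
```

```text
time: 7.7
tool_pos: [0.4238, 0.0467, 0.01]
tool_rot: [-0.001, -0.012, 1.0, 0.0]
contact_force: [-0.1, -0.8, -2.0]
gripper_width: 0.411
grasp_force: 61.0
time: 8.2
tool_pos: [0.4915, 0.0488, 0.0099]
tool_rot: [-0.002, -0.013, 1.0, 0.0]
contact_force: [-6.2, 3.2, -0.2]
gripper_width: 0.417
grasp_force: 61.1
```

View pics/s2c.png

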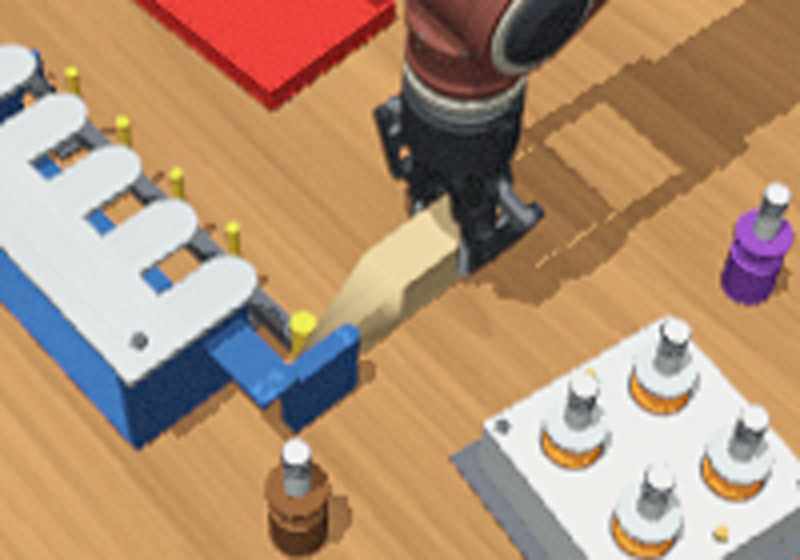

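The tip is between the cheek and the roller (300,330), with slight resistance of 6 N. I push on.

```bash
python3 -m inch '[{"dx":-0.018,"dy":0,"dz":0,"rx":0,"ry":0,"rz":0},{"dx":-0.036,"dy":0,"dz":0,"rx":0,"ry":0,"rz":0},{"dx":-0.054,"dy":0,"dz":0,"rx":0,"ry":0,"rz":0},{"dx":-0.072,"dy":0,"dz":0,"rx":0,"ry":0,"rz":0},{"dx":-0.085,"dy":0,"dz":0,"rx":0,"ry":0,"rz":0}]'
python3 -m inch '[{"dx":-0.01,"dy":0,"dz":0,"rx":0,"ry":0,"rz":0},{"dx":-0.018,"dy":0,"dz":0,"rx":0,"ry":0,"rz":0},{"dx":-0.018,"dy":0,"dz":0,"rx":0,"ry":0,"rz":0}]'
python3 - <<'E'
from h import *
q=np.load('rack.npy');s=np.array(state()['tool_pos']);c,n=np.cos(q[2]),np.sin(q[2]);d=s-[q[0],q[1],0];print('TCP in rack',c*d[0]+n*d[1],-n*d[0]+c*d[1])
im=optics.grab_frame('scene');save('s3',im);print(blobs(im,(24,150,120),(34,255,255),3,(190,170,290,270))[0])
im=optics.grab_frame('top');save('t3',im);print(blobs(im,(24,150,120),(34,255,255))[0])
E
```

```text
time: 8.75
tool_pos: [0.5564, 0.0515, 0.0098]
tool_rot: [-0.005, -0.013, 1.0, 0.001]
contact_force: [-11.8, 4.8, 8.1]
gripper_width: 0.414
grasp_force: 62.4
time: 9.05
tool_pos: [0.5733, 0.0519, 0.0099]
tool_rot: [-0.002, -0.013, 1.0, 0.001]
contact_force: [-1.9, 4.7, -1.0]
gripper_width: 0.414
grasp_force: 61.0
TCP in rack -0.1054658293777352 0.15056597127535098
[([203.7, 185.9], [202, 183, 4, 9, 13]), ([215.9, 198.1], [214, 195, 4, 8, 15]), ([229.0, 208.3], [228, 207, 3, 3, 7]), ([229.7, 211.7], [229, 211, 2, 2, 3]), ([229.7, 214.3], [229, 214, 2, 2, 3]), ([230.3, 217.7], [230, 217, 2, 2, 3]), ([242.7, 221.9], [241, 221, 4, 3, 9]), ([243.4, 228.0], [243, 225, 2, 6, 9]), ([260.3, 245.1], [258, 243, 6, 6, 24])]
[([348.9, 183.7], [348, 182, 3, 4, 9]), ([327.5, 186.3], [326, 185, 4, 4, 14]), ([306.4, 188.6], [305, 187, 4, 4, 13]), ([284.6, 191.4], [283, 190, 4, 4, 13])]
```

```bash
python3 -m inch '[{"dx":0,"dy":0,"dz":0,"rx":0,"ry":0,"rz":0},{"dx":0,"dy":0,"dz":0,"rx":0,"ry":0,"rz":0},{"dx":0,"dy":0,"dz":0,"rx":0,"ry":0,"rz":0},{"dx":0,"dy":0,"dz":0,"rx":0,"ry":0,"rz":0},{"dx":0,"dy":0,"dz":0,"rx":0,"ry":0,"rz":0}]' 0.4
python3 -m inch '[{"dx":0,"dy":0,"dz":-0.03,"rx":0,"ry":0,"rz":0},{"dx":0,"dy":0,"dz":-0.09,"rx":0,"ry":0,"rz":0},{"dx":0,"dy":0,"dz":-0.15,"rx":0,"ry":0,"rz":0},{"dx":0,"dy":0,"dz":-0.21,"rx":0,"ry":0,"rz":0},{"dx":0,"dy":0,"dz":-0.27,"rx":0,"ry":0,"rz":0}]'
python3 -m inch '[{"dx":-0.003,"dy":0.05,"dz":-0.01,"rx":0,"ry":0,"rz":0},{"dx":-0.006,"dy":0.1,"dz":-0.01,"rx":0,"ry":0,"rz":0},{"dx":-0.009,"dy":0.15,"dz":-0.01,"rx":0,"ry":0,"rz":0},{"dx":-0.012,"dy":0.2,"dz":-0.01,"rx":0,"ry":0,"rz":0},{"dx":-0.015,"dy":0.25,"dz":-0.01,"rx":0,"ry":0,"rz":0}]'
python3 - <<'E'
from h import *
s=state();print(np.round(s['tool_pos'],4),np.round(s['tool_rot'],4))
im=optics.grab_frame('wrist');save('w4',im)
for b in nets.boxes_of('wrist','mount0_mid'):print(np.round(b['bbox'],1),round(b['confidence'],2))
im=optics.grab_frame('top');save('t4',im);print(blobs(im,(24,150,120),(34,255,255))[0])
E
```

```text
time: 9.65
tool_pos: [0.5746, 0.0503, 0.0111]
tool_rot: [0.0, -0.013, 1.0, -0.0]
contact_force: [0.6, -1.4, 1.1]
gripper_width: 0.702
grasp_force: 0.0
time: 10.15
tool_pos: [0.5741, 0.0504, 0.229]
tool_rot: [0.0, -0.013, 1.0, -0.0]
contact_force: [1.0, -0.4, 0.1]
gripper_width: 0.699
grasp_force: 0.0
time: 10.65
tool_pos: [0.5812, 0.2522, 0.235]
tool_rot: [0.0, -0.013, 1.0, -0.0]
contact_force: [0.6, -0.5, 0.2]
gripper_width: 0.698
grasp_force: 0.0
[0.5812 0.2522 0.235 ] [ 2.000e-04 -1.260e-02  9.999e-01 -0.000e+00]
[252.   79.5  43.2  54.6] 0.79
[ 68.7 273.  137.4 159.8] 0.35
[([348.6, 183.5], [347, 182, 4, 4, 11]), ([327.0, 186.5], [326, 185, 3, 4, 12]), ([305.5, 188.9], [304, 187, 4, 5, 15]), ([284.3, 191.5], [283, 190, 4, 4, 14]), ([259.3, 197.1], [256, 194, 7, 7, 37])]
```

View pics/w4.png

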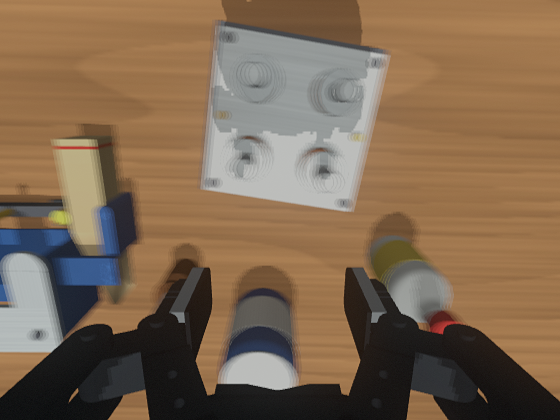

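The picture is motion-blurred (taken while still settling). It shows four mounts in the mould and the wedge standing against the cheek (85,190). I retake it and enlarge.

Run:
```python
from h import *
s=state();print(np.round(s['tool_pos'],4))
im=optics.grab_frame('wrist');save('w5',im)
cv2.imwrite('pics/w5c.png',cv2.resize(im[15:220,190:400,::-1],None,fx=2.9,fy=2.9,interpolation=cv2.INTER_CUBIC))
```

```text
[0.5809 0.2526 0.2347]
```

View pics/w5c.png

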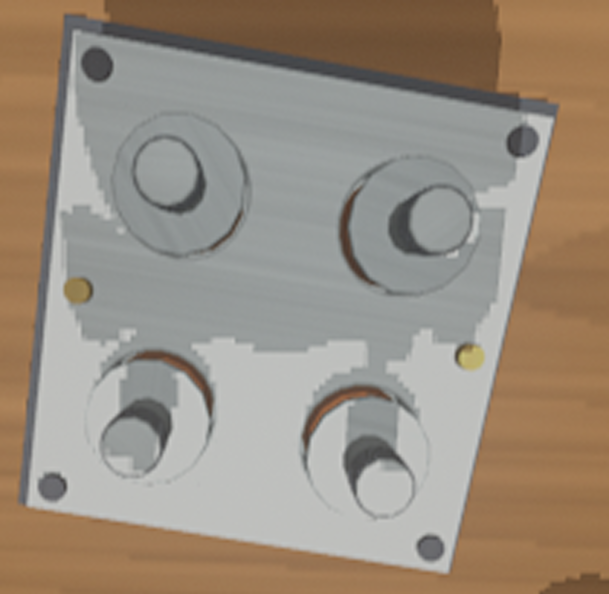

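Stud tops in the crop: (167,172), (442,219), (131,445), (385,487). All have orange-rubber seats in the mould. The brown and purple look-alikes are outside.

Run:
```python
from h import *
from scipy.optimize import least_squares
P=lambda x,y:(190+x/2.9,15+y/2.9)
st=np.array([ray('wrist',*P(*p),.118)[:2] for p in [(167,172),(442,219),(131,445),(385,487)]])
sc=np.array([ray('wrist',*P(*p),.052)[:2] for p in [(97,64),(522,141),(52,487),(430,547)]])
print(st.round(4).tolist());print('screw mean',sc.mean(0),'stud mean',st.mean(0))
G=.034*np.array([(-1,-1),(-1,1),(1,-1),(1,1)])
f=lambda q:(G@np.array([[np.cos(q[2]),np.sin(q[2])],[-np.sin(q[2]),np.cos(q[2])]])+q[:2]-st).ravel()
o=least_squares(f,[.52,.25,0]).x;M=st+f(o).reshape(4,2);print('mould',o,'res mm',(f(o)*1e3).round(1));np.save('mounts.npy',M);print(M.round(4).tolist())
q=np.load('rack.npy');R=np.array([[np.cos(q[2]),-np.sin(q[2])],[np.sin(q[2]),np.cos(q[2])]])
print('mounts in rack frame',((M-q[:2])@R*1e3).round(1).tolist())
s=np.array(state()['tool_pos'])[:2];print('tcp in rack',((s-q[:2])@R*1e3).round(1))
for k in range(4):
    print(k,'slot px top', proj('top',np.r_[q[:2]+R@[0,-.087+.058*k],.095]).round(1))
```

```text
[[0.4847, 0.2281], [0.4935, 0.2951], [0.551, 0.2187], [0.5604, 0.2856]]
screw mean [0.52267755 0.25670835] stud mean [0.52239723 0.25684857]
mould [ 0.52239723  0.25684857 -0.13814658] res mm [-0.6 -0.2 -0.1  0.1  0.4 -0.2  0.4  0.3]
[[0.484, 0.2279], [0.4934, 0.2952], [0.5514, 0.2185], [0.5608, 0.2858]]
mounts in rack frame [[-190.5, 328.6], [-179.5, 395.7], [-123.4, 317.7], [-112.4, 384.8]]
tcp in rack [-92.9 349.7]
0 slot px top [335.4 160.7]
1 slot px top [313.7 163.3]
2 slot px top [292.1 165.9]
3 slot px top [270.4 168.5]
```

```bash
python3 -m inch '[{"dx":0.0381,"dy":-0.04,"dz":0,"rx":0,"ry":0,"rz":0.001},{"dx":0.0381,"dy":-0.04,"dz":0,"rx":0,"ry":0,"rz":0.001},{"dx":0.0381,"dy":-0.04,"dz":0.05,"rx":0,"ry":0,"rz":0.001},{"dx":0.0381,"dy":-0.04,"dz":0.1,"rx":0,"ry":0,"rz":0.001},{"dx":0.0381,"dy":-0.04,"dz":0.14,"rx":0,"ry":0,"rz":0.001}]' -0.06
python3 -m inch '[{"dx":0,"dy":0,"dz":0.02,"rx":0,"ry":0,"rz":0},{"dx":0,"dy":0,"dz":0.04,"rx":0,"ry":0,"rz":0},{"dx":0,"dy":0,"dz":0.0484,"rx":0,"ry":0,"rz":0},{"dx":0,"dy":0,"dz":0.0484,"rx":0,"ry":0,"rz":0}]'
python3 -m inch '[{"dx":0,"dy":0,"dz":0,"rx":0,"ry":0,"rz":0},{"dx":0,"dy":0,"dz":0,"rx":0,"ry":0,"rz":0},{"dx":0,"dy":0,"dz":0,"rx":0,"ry":0,"rz":0},{"dx":0,"dy":0,"dz":0,"rx":0,"ry":0,"rz":0},{"dx":0,"dy":0,"dz":0,"rx":0,"ry":0,"rz":0}]' -1
python3 -m inch '[{"dx":0,"dy":0,"dz":-0.02,"rx":0,"ry":0,"rz":0},{"dx":0,"dy":0,"dz":-0.05,"rx":0,"ry":0,"rz":0},{"dx":0,"dy":0,"dz":-0.09,"rx":0,"ry":0,"rz":0},{"dx":0,"dy":0,"dz":-0.13,"rx":0,"ry":0,"rz":0},{"dx":0,"dy":0,"dz":-0.155,"rx":0,"ry":0,"rz":0}]'
python3 - <<'E'
from h import *
q=np.load('rack.npy');R=np.array([[np.cos(q[2]),-np.sin(q[2])],[np.sin(q[2]),np.cos(q[2])]])
s=np.array(state()['tool_pos']);print('tcp in rack',((s[:2]-q[:2])@R*1e3).round(1))
T=rot().as_matrix();print('tool yaw - rack',np.arctan2(-T[1,0],-T[0,0])-q[2])
im=optics.grab_frame('wrist');save('w6',im);cv2.imwrite('pics/w6c.png',im[:,:,::-1])
E
```

```text
time: 11.35
tool_pos: [0.5516, 0.2165, 0.1214]
tool_rot: [-0.0, -0.011, 1.0, -0.0]
contact_force: [0.0, 0.3, 0.1]
gripper_width: 0.472
grasp_force: 0.0
time: 11.75
tool_pos: [0.5519, 0.2178, 0.0842]
tool_rot: [-0.0, -0.012, 1.0, -0.0]
contact_force: [0.6, 0.4, 0.8]
gripper_width: 0.469
grasp_force: 0.0
time: 12.25
tool_pos: [0.5529, 0.2184, 0.086]
tool_rot: [0.001, -0.012, 1.0, 0.0]
contact_force: [-0.2, 0.3, 5.7]
gripper_width: 0.166
grasp_force: 58.4
time: 12.75
tool_pos: [0.552, 0.2181, 0.2114]
tool_rot: [0.001, -0.012, 1.0, 0.0]
contact_force: [0.7, 0.8, -1.0]
gripper_width: 0.169
grasp_force: 59.0
tcp in rack [-122.8  317.2]
tool yaw - rack 0.00045178755110649935
```

View pics/w6c.png

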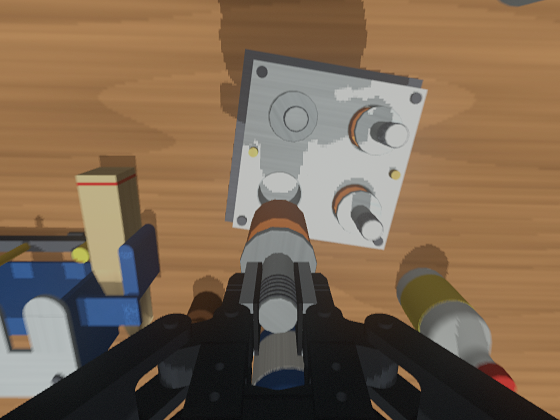

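The mount is held by its stud with three left in the mould, and the wedge is in place at left. I carry it in front of slot 0.

```bash
python3 -m inch '[{"dx":0,"dy":-0.03,"dz":0,"rx":0,"ry":0,"rz":0},{"dx":0,"dy":-0.09,"dz":0,"rx":0,"ry":0,"rz":0},{"dx":0,"dy":-0.15,"dz":0,"rx":0,"ry":0,"rz":0},{"dx":0,"dy":-0.21,"dz":0,"rx":0,"ry":0,"rz":0},{"dx":0,"dy":-0.27,"dz":0,"rx":0,"ry":0,"rz":0}]'
python3 -m inch '[{"dx":0,"dy":-0.06,"dz":0,"rx":0,"ry":0,"rz":0},{"dx":0,"dy":-0.12,"dz":0,"rx":0,"ry":0,"rz":0},{"dx":0,"dy":-0.18,"dz":0,"rx":0,"ry":0,"rz":0},{"dx":-0.003,"dy":-0.22,"dz":0,"rx":0,"ry":0,"rz":0},{"dx":-0.003,"dy":-0.235,"dz":0,"rx":0,"ry":0,"rz":0}]'
python3 -m inch '[{"dx":0,"dy":0,"dz":0.04,"rx":0,"ry":0,"rz":0},{"dx":0,"dy":0,"dz":0.08,"rx":0,"ry":0,"rz":0},{"dx":0,"dy":0,"dz":0.108,"rx":0,"ry":0,"rz":0},{"dx":0,"dy":0,"dz":0.108,"rx":0,"ry":0,"rz":0},{"dx":0,"dy":0,"dz":0.108,"rx":0,"ry":0,"rz":0}]'
cat >> h.py <<'E'
def rk():
    q=np.load('rack.npy');R=np.array([[np.cos(q[2]),-np.sin(q[2])],[np.sin(q[2]),np.cos(q[2])]])
    s=state();p=np.array(s['tool_pos']);T=rot().as_matrix()
    print('t',s['time'],'tcp in rack mm',((p[:2]-q[:2])@R*1e3).round(1),'z',(p[2]*1e3).round(1),'yaw err',round(np.arctan2(-T[1,0],-T[0,0])-q[2],4),'tilt',T[2,:2].round(4))
E
python3 - <<'E'
from h import *
rk();im=optics.grab_frame('scene');save('s4',im);rk()
cv2.imwrite('pics/s4c.png',cv2.resize(im[130:270,150:330,::-1],None,fx=4,fy=4,interpolation=cv2.INTER_CUBIC))
E
```

```text
time: 13.3
tool_pos: [0.5557, 0.0005, 0.2072]
tool_rot: [-0.001, -0.012, 1.0, 0.0]
contact_force: [2.0, 0.8, -1.9]
gripper_width: 0.167
grasp_force: 59.0
time: 13.8
tool_pos: [0.5628, -0.1886, 0.2071]
tool_rot: [-0.001, -0.01, 1.0, 0.0]
contact_force: [0.3, 0.6, -2.1]
gripper_width: 0.17
grasp_force: 59.0
time: 14.3
tool_pos: [0.5634, -0.185, 0.1215]
tool_rot: [-0.001, -0.012, 1.0, 0.0]
contact_force: [-0.2, -0.7, -1.6]
gripper_width: 0.168
grasp_force: 59.0
t 14.3 tcp in rack mm [-120.9  -86. ] z 121.5 yaw err 0.0011 tilt [0.0014 0.0009]
t 14.35 tcp in rack mm [-120.   -86.6] z 123.0 yaw err 0.0009 tilt [-0.0012 -0.0005]
```

View pics/s4c.png

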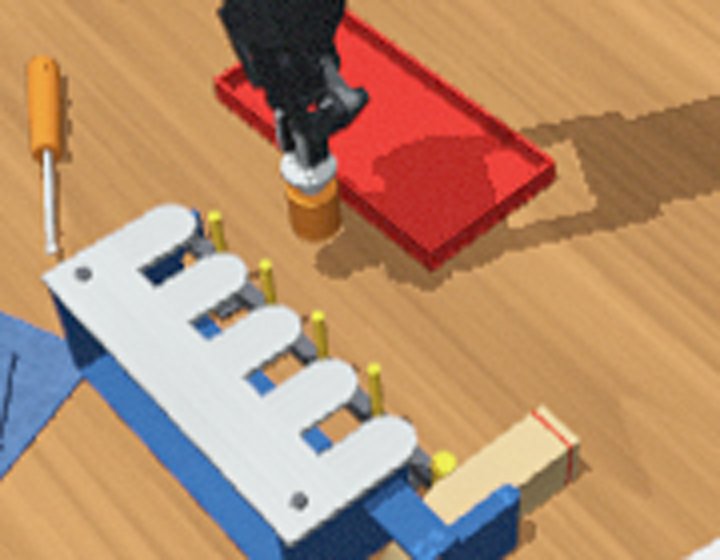

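The mount hangs upright in front of slot 0 (crop 312,195), and the pins stand between the slots. Now I insert it.

```bash
python3 -m inch '[{"dx":-0.02,"dy":-0.0005,"dz":0.006,"rx":0,"ry":0,"rz":0},{"dx":-0.04,"dy":-0.0005,"dz":0.006,"rx":0,"ry":0,"rz":0},{"dx":-0.06,"dy":-0.0005,"dz":0.006,"rx":0,"ry":0,"rz":0},{"dx":-0.075,"dy":-0.0005,"dz":0.006,"rx":0,"ry":0,"rz":0},{"dx":-0.075,"dy":-0.0005,"dz":0.006,"rx":0,"ry":0,"rz":0}]'
python3 - <<'E'
from h import *
rk();im=optics.grab_frame('scene');save('s5',im);rk()
cv2.imwrite('pics/s5c.png',cv2.resize(im[140:240,160:270,::-1],None,fx=5.5,fy=5.5,interpolation=cv2.INTER_CUBIC))
E
```

```text
time: 14.85
tool_pos: [0.6258, -0.185, 0.119]
tool_rot: [0.002, -0.012, 1.0, -0.001]
contact_force: [-0.3, -0.2, -1.9]
gripper_width: 0.166
grasp_force: 59.0
t 14.85 tcp in rack mm [-58.5 -87.4] z 119.0 yaw err 0.0012 tilt [-0.0031 -0.0013]
t 14.9 tcp in rack mm [-59.7 -87.3] z 118.4 yaw err 0.001 tilt [-0.0015 -0.0009]
```

View pics/s5c.png

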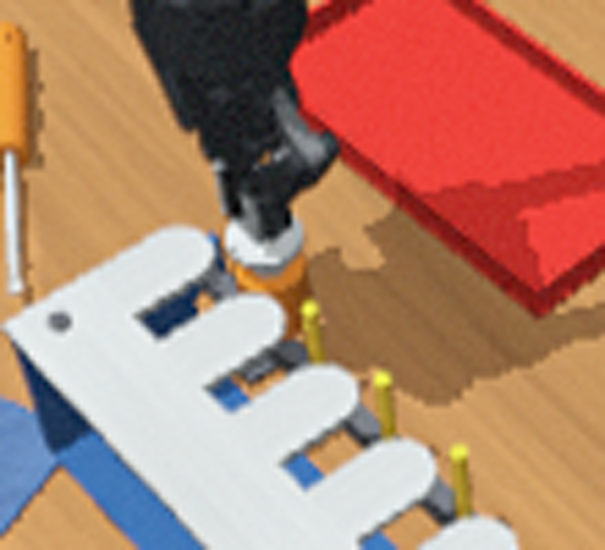

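Mount is lined up at the slot mouth (crop 270,250), no contact force. Continue home.

```bash
python3 -m inch '[{"dx":-0.015,"dy":0,"dz":0.0028,"rx":0,"ry":0,"rz":0},{"dx":-0.03,"dy":0,"dz":0.0028,"rx":0,"ry":0,"rz":0},{"dx":-0.045,"dy":0,"dz":0.0028,"rx":0,"ry":0,"rz":0},{"dx":-0.06,"dy":0,"dz":0.0028,"rx":0,"ry":0,"rz":0},{"dx":-0.07,"dy":0,"dz":0.0028,"rx":0,"ry":0,"rz":0}]'
python3 -m inch '[{"dx":-0.0055,"dy":0,"dz":0,"rx":0,"ry":0,"rz":0},{"dx":-0.0055,"dy":0,"dz":0,"rx":0,"ry":0,"rz":0},{"dx":-0.0055,"dy":0,"dz":0,"rx":0,"ry":0,"rz":0}]'
python3 -c "
from h import *
rk()"
```

```text
time: 15.4
tool_pos: [0.681, -0.1834, 0.1147]
tool_rot: [0.0, -0.012, 1.0, -0.0]
contact_force: [-0.2, 0.3, -1.8]
gripper_width: 0.171
grasp_force: 59.0
time: 15.7
tool_pos: [0.6839, -0.1833, 0.1145]
tool_rot: [-0.0, -0.012, 1.0, 0.0]
contact_force: [-0.5, -0.7, -1.2]
gripper_width: 0.172
grasp_force: 59.0
t 15.7 tcp in rack mm [ -0.4 -87.2] z 114.5 yaw err 0.0003 tilt [0.0006 0.0001]
```

```bash
python3 -m inch '[{"dx":-0.0012,"dy":0,"dz":0.002,"rx":0,"ry":0,"rz":0},{"dx":-0.0012,"dy":0,"dz":0.004,"rx":0,"ry":0,"rz":0},{"dx":-0.0012,"dy":0,"dz":0.004,"rx":0,"ry":0,"rz":0},{"dx":-0.0012,"dy":0,"dz":0.004,"rx":0,"ry":0,"rz":0}]'
python3 -m inch '[{"dx":0,"dy":0,"dz":0.001,"rx":0,"ry":0,"rz":0},{"dx":0,"dy":0,"dz":0.001,"rx":0,"ry":0,"rz":0},{"dx":0,"dy":0,"dz":0.001,"rx":0,"ry":0,"rz":0}]'
python3 -c "
from h import *
rk()"
```

```text
time: 16.1
tool_pos: [0.6849, -0.1833, 0.1115]
tool_rot: [-0.0, -0.012, 1.0, 0.0]
contact_force: [-0.1, 0.5, -1.0]
gripper_width: 0.167
grasp_force: 59.0
time: 16.4
tool_pos: [0.6851, -0.1833, 0.1111]
tool_rot: [0.0, -0.012, 1.0, -0.0]
contact_force: [-1.0, 0.0, 0.3]
gripper_width: 0.169
grasp_force: 59.5
t 16.4 tcp in rack mm [  0.8 -87.2] z 111.1 yaw err 0.0003 tilt [-0.0001 -0.0001]
```

Contact felt at the expected hanging height. Release, rise, and fetch the second mount.

```bash
python3 -m inch '[{"dx":0,"dy":0,"dz":0,"rx":0,"ry":0,"rz":0},{"dx":0,"dy":0,"dz":0,"rx":0,"ry":0,"rz":0},{"dx":0,"dy":0,"dz":0,"rx":0,"ry":0,"rz":0},{"dx":0,"dy":0,"dz":0,"rx":0,"ry":0,"rz":0}]' -0.06
python3 -m inch '[{"dx":0,"dy":0,"dz":-0.02,"rx":0,"ry":0,"rz":0},{"dx":0,"dy":0,"dz":-0.05,"rx":0,"ry":0,"rz":0},{"dx":0,"dy":0,"dz":-0.09,"rx":0,"ry":0,"rz":0},{"dx":0,"dy":0,"dz":-0.125,"rx":0,"ry":0,"rz":0},{"dx":0,"dy":0,"dz":-0.125,"rx":0,"ry":0,"rz":0}]'
python3 -m inch '[{"dx":0.024,"dy":0.052,"dz":0,"rx":0,"ry":0,"rz":0},{"dx":0.048,"dy":0.104,"dz":0,"rx":0,"ry":0,"rz":0},{"dx":0.072,"dy":0.156,"dz":0,"rx":0,"ry":0,"rz":0},{"dx":0.096,"dy":0.208,"dz":0,"rx":0,"ry":0,"rz":0},{"dx":0.12,"dy":0.26,"dz":0,"rx":0,"ry":0,"rz":0}]'
python3 -m inch '[{"dx":0.024,"dy":0.052,"dz":0,"rx":0,"ry":0,"rz":0},{"dx":0.048,"dy":0.104,"dz":0,"rx":0,"ry":0,"rz":0},{"dx":0.072,"dy":0.156,"dz":0,"rx":0,"ry":0,"rz":0},{"dx":0.096,"dy":0.208,"dz":0,"rx":0,"ry":0,"rz":0},{"dx":0.119,"dy":0.26,"dz":0,"rx":0,"ry":0,"rz":0}]'
python3 -m inch '[{"dx":0,"dy":0,"dz":0,"rx":0,"ry":0,"rz":0},{"dx":0,"dy":0,"dz":0,"rx":0,"ry":0,"rz":0}]'
python3 -c "
from h import *
rk()
im=optics.grab_frame('top');save('t6',im);print(blobs(im,(24,150,120),(34,255,255))[0])
im=optics.grab_frame('scene');save('s6',im)"
```

```text
time: 16.8
tool_pos: [0.6852, -0.1834, 0.1108]
tool_rot: [0.0, -0.012, 1.0, -0.0]
contact_force: [0.3, 0.2, -0.3]
gripper_width: 0.465
grasp_force: 0.0
time: 17.3
tool_pos: [0.688, -0.1844, 0.2191]
tool_rot: [0.006, -0.012, 1.0, -0.002]
contact_force: [0.0, 0.0, 0.7]
gripper_width: 0.468
grasp_force: 0.0
time: 17.8
tool_pos: [0.583, 0.0238, 0.2108]
tool_rot: [0.0, -0.012, 1.0, 0.0]
contact_force: [0.0, 1.0, 0.8]
gripper_width: 0.467
grasp_force: 0.0
time: 18.3
tool_pos: [0.4827, 0.2294, 0.211]
tool_rot: [0.0, -0.012, 1.0, 0.0]
contact_force: [1.2, 0.4, 0.5]
gripper_width: 0.471
grasp_force: 0.0
time: 18.5
tool_pos: [0.4835, 0.2286, 0.2109]
tool_rot: [0.0, -0.013, 1.0, -0.0]
contact_force: [-0.4, 0.3, -0.1]
gripper_width: 0.469
grasp_force: 0.0
t 18.5 tcp in rack mm [-191.   329.4] z 210.9 yaw err 0.0026 tilt [-0.0003 -0.0004]
[([348.6, 183.5], [347, 182, 4, 4, 11]), ([327.2, 186.5], [326, 185, 4, 4, 13]), ([305.5, 188.7], [304, 187, 4, 4, 14]), ([284.3, 191.5], [283, 190, 4, 4, 14]), ([259.4, 197.2], [257, 194, 6, 7, 35])]
```

```bash
python3 -m inch '[{"dx":0,"dy":-0.001,"dz":0.05,"rx":0,"ry":0,"rz":0.0017},{"dx":0,"dy":-0.001,"dz":0.1,"rx":0,"ry":0,"rz":0.0017},{"dx":0,"dy":-0.001,"dz":0.13,"rx":0,"ry":0,"rz":0.0017},{"dx":0,"dy":-0.001,"dz":0.1586,"rx":0,"ry":0,"rz":0.0017},{"dx":0,"dy":-0.001,"dz":0.1586,"rx":0,"ry":0,"rz":0.0017}]'
python3 -m inch '[{"dx":0,"dy":0,"dz":0,"rx":0,"ry":0,"rz":0},{"dx":0,"dy":0,"dz":0,"rx":0,"ry":0,"rz":0},{"dx":0,"dy":0,"dz":0,"rx":0,"ry":0,"rz":0},{"dx":0,"dy":0,"dz":0,"rx":0,"ry":0,"rz":0},{"dx":0,"dy":0,"dz":0,"rx":0,"ry":0,"rz":0}]' -1
python3 -m inch '[{"dx":0,"dy":0,"dz":-0.02,"rx":0,"ry":0,"rz":0},{"dx":0,"dy":0,"dz":-0.05,"rx":0,"ry":0,"rz":0},{"dx":0,"dy":0,"dz":-0.09,"rx":0,"ry":0,"rz":0},{"dx":0,"dy":0,"dz":-0.13,"rx":0,"ry":0,"rz":0},{"dx":0,"dy":0,"dz":-0.155,"rx":0,"ry":0,"rz":0}]'
python3 -m inch '[{"dx":-0.006,"dy":-0.03,"dz":0,"rx":0,"ry":0,"rz":0},{"dx":-0.018,"dy":-0.09,"dz":0,"rx":0,"ry":0,"rz":0},{"dx":-0.03,"dy":-0.145,"dz":0,"rx":0,"ry":0,"rz":0},{"dx":-0.042,"dy":-0.2,"dz":0,"rx":0,"ry":0,"rz":0},{"dx":-0.054,"dy":-0.25,"dz":0,"rx":0,"ry":0,"rz":0}]'
python3 -m inch '[{"dx":-0.012,"dy":-0.055,"dz":0,"rx":0,"ry":0,"rz":0},{"dx":-0.024,"dy":-0.11,"dz":0,"rx":0,"ry":0,"rz":0},{"dx":-0.034,"dy":-0.16,"dz":0,"rx":0,"ry":0,"rz":0},{"dx":-0.034,"dy":-0.197,"dz":0,"rx":0,"ry":0,"rz":0},{"dx":-0.034,"dy":-0.197,"dz":0,"rx":0,"ry":0,"rz":0}]'
python3 -m inch '[{"dx":0,"dy":0,"dz":0.04,"rx":0,"ry":0,"rz":0},{"dx":0,"dy":0,"dz":0.08,"rx":0,"ry":0,"rz":0},{"dx":0,"dy":0,"dz":0.115,"rx":0,"ry":0,"rz":0},{"dx":0,"dy":0,"dz":0.115,"rx":0,"ry":0,"rz":0},{"dx":0,"dy":0,"dz":0.115,"rx":0,"ry":0,"rz":0}]'
python3 -c "
from h import *
optics.grab_frame('scene');rk()"
```

```text
time: 19.1
tool_pos: [0.4818, 0.2249, 0.0798]
tool_rot: [-0.004, -0.009, 1.0, -0.001]
contact_force: [-0.8, 0.1, -0.3]
gripper_width: 0.47
grasp_force: 0.0
time: 19.6
tool_pos: [0.4851, 0.2273, 0.0855]
tool_rot: [0.001, -0.011, 1.0, 0.0]
contact_force: [0.1, -1.2, 3.4]
gripper_width: 0.167
grasp_force: 58.8
time: 20.1
tool_pos: [0.4845, 0.2276, 0.2117]
tool_rot: [0.002, -0.011, 1.0, 0.001]
contact_force: [0.7, 0.3, 0.3]
gripper_width: 0.166
grasp_force: 59.1
time: 20.6
tool_pos: [0.5312, 0.0265, 0.2087]
tool_rot: [0.0, -0.011, 1.0, 0.0]
contact_force: [0.6, -0.9, -1.5]
gripper_width: 0.17
grasp_force: 59.0
time: 21.1
tool_pos: [0.5617, -0.132, 0.2085]
tool_rot: [-0.0, -0.009, 1.0, -0.0]
contact_force: [-0.7, 1.1, -1.4]
gripper_width: 0.167
grasp_force: 59.1
time: 21.6
tool_pos: [0.5619, -0.128, 0.1163]
tool_rot: [-0.0, -0.011, 1.0, 0.0]
contact_force: [0.3, -0.3, -0.4]
gripper_width: 0.168
grasp_force: 59.1
t 21.65 tcp in rack mm [-120.1  -29.5] z 117.8 yaw err -0.0015 tilt [-0.002  -0.0005]
```

```bash
python3 -m inch '[{"dx":-0.02,"dy":0.0006,"dz":0,"rx":0,"ry":0,"rz":-0.001},{"dx":-0.04,"dy":0.0006,"dz":0,"rx":0,"ry":0,"rz":-0.001},{"dx":-0.06,"dy":0.0006,"dz":0,"rx":0,"ry":0,"rz":-0.001},{"dx":-0.075,"dy":0.0006,"dz":0,"rx":0,"ry":0,"rz":-0.001},{"dx":-0.09,"dy":0.0006,"dz":0,"rx":0,"ry":0,"rz":-0.001}]'
python3 -m inch '[{"dx":-0.015,"dy":0,"dz":0,"rx":0,"ry":0,"rz":0},{"dx":-0.03,"dy":0,"dz":0,"rx":0,"ry":0,"rz":0},{"dx":-0.045,"dy":0,"dz":0,"rx":0,"ry":0,"rz":0},{"dx":-0.055,"dy":0,"dz":0,"rx":0,"ry":0,"rz":0},{"dx":-0.061,"dy":0,"dz":0,"rx":0,"ry":0,"rz":0}]'
python3 -m inch '[{"dx":0,"dy":0,"dz":0,"rx":0,"ry":0,"rz":0},{"dx":0,"dy":0,"dz":0,"rx":0,"ry":0,"rz":0}]'
python3 -c "
from h import *
rk()"
```

```text
time: 22.15
tool_pos: [0.6357, -0.1269, 0.118]
tool_rot: [0.001, -0.012, 1.0, -0.0]
contact_force: [-0.2, -0.1, -1.2]
gripper_width: 0.17
grasp_force: 59.1
time: 22.65
tool_pos: [0.6835, -0.1257, 0.116]
tool_rot: [0.0, -0.012, 1.0, -0.0]
contact_force: [-0.6, 0.0, -2.1]
gripper_width: 0.164
grasp_force: 59.1
time: 22.85
tool_pos: [0.6825, -0.1257, 0.1158]
tool_rot: [-0.0, -0.011, 1.0, 0.0]
contact_force: [0.1, -0.1, -1.6]
gripper_width: 0.167
grasp_force: 59.1
t 22.85 tcp in rack mm [ -0.4 -29.5] z 115.8 yaw err -0.0008 tilt [0.0006 0.0001]
```

```bash
python3 -m inch '[{"dx":-0.0017,"dy":0,"dz":0.002,"rx":0,"ry":0,"rz":0},{"dx":-0.0017,"dy":0,"dz":0.005,"rx":0,"ry":0,"rz":0},{"dx":-0.0017,"dy":0,"dz":0.0066,"rx":0,"ry":0,"rz":0},{"dx":-0.0017,"dy":0,"dz":0.0066,"rx":0,"ry":0,"rz":0},{"dx":-0.0017,"dy":0,"dz":0.0066,"rx":0,"ry":0,"rz":0}]'
python3 -c "
from h import *
rk()"
python3 -m inch '[{"dx":0,"dy":0,"dz":0,"rx":0,"ry":0,"rz":0},{"dx":0,"dy":0,"dz":0,"rx":0,"ry":0,"rz":0},{"dx":0,"dy":0,"dz":0,"rx":0,"ry":0,"rz":0},{"dx":0,"dy":0,"dz":0,"rx":0,"ry":0,"rz":0}]' -0.06
python3 -m inch '[{"dx":0,"dy":0,"dz":-0.02,"rx":0,"ry":0,"rz":0},{"dx":0,"dy":0,"dz":-0.05,"rx":0,"ry":0,"rz":0},{"dx":0,"dy":0,"dz":-0.09,"rx":0,"ry":0,"rz":0},{"dx":0,"dy":0,"dz":-0.125,"rx":0,"ry":0,"rz":0},{"dx":0,"dy":0,"dz":-0.125,"rx":0,"ry":0,"rz":0}]'
python3 -m inch '[{"dx":0.0142,"dy":0.052,"dz":0,"rx":0,"ry":0,"rz":0},{"dx":0.0284,"dy":0.104,"dz":0,"rx":0,"ry":0,"rz":0},{"dx":0.0426,"dy":0.156,"dz":0,"rx":0,"ry":0,"rz":0},{"dx":0.0568,"dy":0.208,"dz":0,"rx":0,"ry":0,"rz":0},{"dx":0.071,"dy":0.26,"dz":0,"rx":0,"ry":0,"rz":0}]'
python3 -m inch '[{"dx":0.0142,"dy":0.052,"dz":0,"rx":0,"ry":0,"rz":0},{"dx":0.0284,"dy":0.104,"dz":0,"rx":0,"ry":0,"rz":0},{"dx":0.0426,"dy":0.156,"dz":0,"rx":0,"ry":0,"rz":0},{"dx":0.0568,"dy":0.208,"dz":0,"rx":0,"ry":0,"rz":0},{"dx":0.071,"dy":0.258,"dz":0,"rx":0,"ry":0,"rz":0}]'
python3 -m inch '[{"dx":0,"dy":0,"dz":0,"rx":0,"ry":0,"rz":0},{"dx":0,"dy":0,"dz":0,"rx":0,"ry":0,"rz":0}]'
python3 -c "
from h import *
rk()
im=optics.grab_frame('top');save('t7',im);print(blobs(im,(24,150,120),(34,255,255))[0])
im=optics.grab_frame('scene');save('s7',im)"
```

```text
time: 23.35
tool_pos: [0.684, -0.1257, 0.1106]
tool_rot: [-0.0, -0.011, 1.0, 0.0]
contact_force: [-0.6, 0.1, -1.0]
gripper_width: 0.169
grasp_force: 59.4
t 23.35 tcp in rack mm [  1.1 -29.5] z 110.6 yaw err -0.0008 tilt [0.0002 0.    ]
time: 23.75
tool_pos: [0.6843, -0.1257, 0.1108]
tool_rot: [0.0, -0.011, 1.0, -0.0]
contact_force: [-0.7, 0.3, 0.3]
gripper_width: 0.472
grasp_force: 0.0
time: 24.25
tool_pos: [0.6872, -0.1265, 0.2188]
tool_rot: [0.006, -0.011, 1.0, -0.002]
contact_force: [-0.2, -0.3, 0.4]
gripper_width: 0.473
grasp_force: 0.0
time: 24.75
tool_pos: [0.6218, 0.0825, 0.2107]
tool_rot: [0.0, -0.011, 1.0, 0.0]
contact_force: [0.7, -0.5, -0.1]
gripper_width: 0.472
grasp_force: 0.0
time: 25.25
tool_pos: [0.5602, 0.2877, 0.2108]
tool_rot: [0.0, -0.012, 1.0, 0.0]
contact_force: [0.2, -0.3, -0.3]
gripper_width: 0.47
grasp_force: 0.0
time: 25.45
tool_pos: [0.5607, 0.2866, 0.2106]
tool_rot: [-0.0, -0.012, 1.0, -0.0]
contact_force: [0.2, 0.7, 0.5]
gripper_width: 0.47
grasp_force: 0.0
t 25.45 tcp in rack mm [-112.5  385.5] z 210.6 yaw err 0.0011 tilt [ 0.     -0.0006]
[([348.6, 183.5], [347, 182, 4, 4, 11]), ([327.2, 186.5], [326, 185, 4, 4, 13]), ([305.5, 188.7], [304, 187, 4, 4, 14]), ([284.3, 191.5], [283, 190, 4, 4, 14]), ([259.4, 197.1], [257, 194, 6, 7, 36])]
```

```bash
python3 -m inch '[{"dx":0,"dy":-0.001,"dz":0.05,"rx":0,"ry":0,"rz":0},{"dx":0,"dy":-0.001,"dz":0.1,"rx":0,"ry":0,"rz":0},{"dx":0,"dy":-0.001,"dz":0.13,"rx":0,"ry":0,"rz":0},{"dx":0,"dy":-0.001,"dz":0.158,"rx":0,"ry":0,"rz":0},{"dx":0,"dy":-0.001,"dz":0.158,"rx":0,"ry":0,"rz":0}]'
python3 -m inch '[{"dx":0,"dy":0,"dz":0,"rx":0,"ry":0,"rz":0},{"dx":0,"dy":0,"dz":0,"rx":0,"ry":0,"rz":0},{"dx":0,"dy":0,"dz":0,"rx":0,"ry":0,"rz":0},{"dx":0,"dy":0,"dz":0,"rx":0,"ry":0,"rz":0},{"dx":0,"dy":0,"dz":0,"rx":0,"ry":0,"rz":0}]' -1
python3 -m inch '[{"dx":0,"dy":0,"dz":-0.02,"rx":0,"ry":0,"rz":0},{"dx":0,"dy":0,"dz":-0.05,"rx":0,"ry":0,"rz":0},{"dx":0,"dy":0,"dz":-0.09,"rx":0,"ry":0,"rz":0},{"dx":0,"dy":0,"dz":-0.13,"rx":0,"ry":0,"rz":0},{"dx":0,"dy":0,"dz":-0.155,"rx":0,"ry":0,"rz":0}]'
python3 -m inch '[{"dx":0.001,"dy":-0.03,"dz":0,"rx":0,"ry":0,"rz":0},{"dx":0.002,"dy":-0.09,"dz":0,"rx":0,"ry":0,"rz":0},{"dx":0.003,"dy":-0.145,"dz":0,"rx":0,"ry":0,"rz":0},{"dx":0.004,"dy":-0.2,"dz":0,"rx":0,"ry":0,"rz":0},{"dx":0.005,"dy":-0.25,"dz":0,"rx":0,"ry":0,"rz":0}]'
python3 -m inch '[{"dx":0.001,"dy":-0.055,"dz":0,"rx":0,"ry":0,"rz":0},{"dx":0.002,"dy":-0.11,"dz":0,"rx":0,"ry":0,"rz":0},{"dx":0.004,"dy":-0.16,"dz":0,"rx":0,"ry":0,"rz":0},{"dx":0.004,"dy":-0.195,"dz":0,"rx":0,"ry":0,"rz":0},{"dx":0.004,"dy":-0.195,"dz":0,"rx":0,"ry":0,"rz":0}]'
python3 -m inch '[{"dx":0,"dy":0,"dz":0.04,"rx":0,"ry":0,"rz":0},{"dx":0,"dy":0,"dz":0.08,"rx":0,"ry":0,"rz":0},{"dx":0,"dy":0,"dz":0.115,"rx":0,"ry":0,"rz":0},{"dx":0,"dy":0,"dz":0.115,"rx":0,"ry":0,"rz":0},{"dx":0,"dy":0,"dz":0.115,"rx":0,"ry":0,"rz":0}]'
python3 -m inch '[{"dx":0,"dy":0,"dz":0,"rx":0,"ry":0,"rz":0},{"dx":0,"dy":0,"dz":0,"rx":0,"ry":0,"rz":0}]'
python3 -c "
from h import *
rk()"
```

```text
time: 26.05
tool_pos: [0.5589, 0.2825, 0.0798]
tool_rot: [-0.004, -0.01, 1.0, -0.001]
contact_force: [-0.7, 0.1, -0.5]
gripper_width: 0.469
grasp_force: 0.0
time: 26.55
tool_pos: [0.5621, 0.2854, 0.0859]
tool_rot: [0.001, -0.012, 1.0, 0.0]
contact_force: [-0.6, -1.0, 3.8]
gripper_width: 0.168
grasp_force: 59.0
time: 27.05
tool_pos: [0.5617, 0.2856, 0.2122]
tool_rot: [0.002, -0.012, 1.0, 0.001]
contact_force: [-0.1, 0.3, -2.1]
gripper_width: 0.165
grasp_force: 59.1
time: 27.55
tool_pos: [0.5611, 0.0835, 0.209]
tool_rot: [-0.0, -0.012, 1.0, -0.0]
contact_force: [0.0, 0.4, -0.8]
gripper_width: 0.167
grasp_force: 59.1
time: 28.05
tool_pos: [0.5617, -0.0738, 0.2089]
tool_rot: [-0.0, -0.009, 1.0, -0.0]
contact_force: [-0.2, 0.1, -1.8]
gripper_width: 0.161
grasp_force: 59.1
time: 28.55
tool_pos: [0.5619, -0.0701, 0.1166]
tool_rot: [-0.0, -0.012, 1.0, 0.0]
contact_force: [-0.5, -0.9, -1.8]
gripper_width: 0.169
grasp_force: 59.1
time: 28.75
tool_pos: [0.5636, -0.071, 0.1188]
tool_rot: [0.002, -0.012, 1.0, -0.0]
contact_force: [0.2, 0.4, -1.3]
gripper_width: 0.169
grasp_force: 59.1
t 28.75 tcp in rack mm [-118.1   28. ] z 118.8 yaw err -0.0004 tilt [-0.0038 -0.001 ]
```

```bash
python3 -m inch '[{"dx":-0.02,"dy":0.0008,"dz":0,"rx":0,"ry":0,"rz":0},{"dx":-0.04,"dy":0.0008,"dz":0,"rx":0,"ry":0,"rz":0},{"dx":-0.06,"dy":0.0008,"dz":0,"rx":0,"ry":0,"rz":0},{"dx":-0.075,"dy":0.0008,"dz":0,"rx":0,"ry":0,"rz":0},{"dx":-0.085,"dy":0.0008,"dz":0,"rx":0,"ry":0,"rz":0}]'
python3 -c "
from h import *
rk()"
python3 -m inch '[{"dx":-0.015,"dy":0,"dz":0,"rx":0,"ry":0,"rz":0},{"dx":-0.03,"dy":0,"dz":0,"rx":0,"ry":0,"rz":0},{"dx":-0.045,"dy":0,"dz":0,"rx":0,"ry":0,"rz":0},{"dx":-0.058,"dy":0,"dz":0,"rx":0,"ry":0,"rz":0},{"dx":-0.063,"dy":0,"dz":0,"rx":0,"ry":0,"rz":0}]'
python3 -m inch '[{"dx":0,"dy":0,"dz":0,"rx":0,"ry":0,"rz":0},{"dx":0,"dy":0,"dz":0,"rx":0,"ry":0,"rz":0}]'
python3 -c "
from h import *
rk()"
```

```text
time: 29.25
tool_pos: [0.6314, -0.0687, 0.1173]
tool_rot: [0.001, -0.012, 1.0, -0.0]
contact_force: [-0.4, 0.2, -2.2]
gripper_width: 0.17
grasp_force: 59.1
t 29.25 tcp in rack mm [-50.2  28.6] z 117.3 yaw err -0.0006 tilt [-0.0017 -0.0004]
time: 29.75
tool_pos: [0.6814, -0.0675, 0.1163]
tool_rot: [0.0, -0.012, 1.0, -0.0]
contact_force: [-0.2, -0.4, -2.2]
gripper_width: 0.164
grasp_force: 59.1
time: 29.95
tool_pos: [0.6801, -0.0675, 0.116]
tool_rot: [-0.0, -0.011, 1.0, 0.0]
contact_force: [0.2, -1.2, -1.1]
gripper_width: 0.164
grasp_force: 59.1
t 29.95 tcp in rack mm [-1.5 28.7] z 116.0 yaw err -0.0007 tilt [0.0007 0.0001]
```

```bash
python3 -m inch '[{"dx":-0.003,"dy":0,"dz":0.002,"rx":0,"ry":0,"rz":0},{"dx":-0.003,"dy":0,"dz":0.005,"rx":0,"ry":0,"rz":0},{"dx":-0.003,"dy":0,"dz":0.0066,"rx":0,"ry":0,"rz":0},{"dx":-0.003,"dy":0,"dz":0.0066,"rx":0,"ry":0,"rz":0},{"dx":-0.003,"dy":0,"dz":0.0066,"rx":0,"ry":0,"rz":0}]'
python3 -c "
from h import *
rk()"
python3 -m inch '[{"dx":0,"dy":0,"dz":0,"rx":0,"ry":0,"rz":0},{"dx":0,"dy":0,"dz":0,"rx":0,"ry":0,"rz":0},{"dx":0,"dy":0,"dz":0,"rx":0,"ry":0,"rz":0},{"dx":0,"dy":0,"dz":0,"rx":0,"ry":0,"rz":0}]' -0.06
python3 -m inch '[{"dx":0,"dy":0,"dz":-0.02,"rx":0,"ry":0,"rz":0},{"dx":0,"dy":0,"dz":-0.05,"rx":0,"ry":0,"rz":0},{"dx":0,"dy":0,"dz":-0.09,"rx":0,"ry":0,"rz":0},{"dx":0,"dy":0,"dz":-0.125,"rx":0,"ry":0,"rz":0},{"dx":0,"dy":0,"dz":-0.125,"rx":0,"ry":0,"rz":0}]'
python3 -m inch '[{"dx":0.0226,"dy":0.046,"dz":0,"rx":0,"ry":0,"rz":0},{"dx":0.0452,"dy":0.092,"dz":0,"rx":0,"ry":0,"rz":0},{"dx":0.0678,"dy":0.138,"dz":0,"rx":0,"ry":0,"rz":0},{"dx":0.0904,"dy":0.184,"dz":0,"rx":0,"ry":0,"rz":0},{"dx":0.113,"dy":0.23,"dz":0,"rx":0,"ry":0,"rz":0}]'
python3 -m inch '[{"dx":0.0226,"dy":0.046,"dz":0,"rx":0,"ry":0,"rz":0},{"dx":0.0452,"dy":0.092,"dz":0,"rx":0,"ry":0,"rz":0},{"dx":0.0678,"dy":0.138,"dz":0,"rx":0,"ry":0,"rz":0},{"dx":0.0904,"dy":0.184,"dz":0,"rx":0,"ry":0,"rz":0},{"dx":0.1125,"dy":0.2288,"dz":0,"rx":0,"ry":0,"rz":0}]'
python3 -m inch '[{"dx":0,"dy":0,"dz":0,"rx":0,"ry":0,"rz":0},{"dx":0,"dy":0,"dz":0,"rx":0,"ry":0,"rz":0}]'
python3 -c "
from h import *
rk()
im=optics.grab_frame('top');save('t8',im);print(blobs(im,(24,150,120),(34,255,255))[0])
im=optics.grab_frame('scene');save('s8',im)"
```

```text
time: 30.45
tool_pos: [0.6827, -0.0674, 0.111]
tool_rot: [-0.0, -0.011, 1.0, 0.0]
contact_force: [-1.1, 0.8, -0.4]
gripper_width: 0.167
grasp_force: 59.4
t 30.45 tcp in rack mm [ 1.1 28.7] z 111.0 yaw err -0.0008 tilt [0.0002 0.    ]
time: 30.85
tool_pos: [0.683, -0.0675, 0.1111]
tool_rot: [0.0, -0.011, 1.0, -0.0]
contact_force: [0.1, -0.2, 0.2]
gripper_width: 0.47
grasp_force: 0.0
time: 31.35
tool_pos: [0.6859, -0.068, 0.219]
tool_rot: [0.006, -0.012, 1.0, -0.001]
contact_force: [-0.0, -0.5, 0.9]
gripper_width: 0.468
grasp_force: 0.0
time: 31.85
tool_pos: [0.5872, 0.1157, 0.211]
tool_rot: [0.0, -0.011, 1.0, 0.0]
contact_force: [1.0, 0.9, -0.5]
gripper_width: 0.471
grasp_force: 0.0
time: 32.35
tool_pos: [0.493, 0.2967, 0.2111]
tool_rot: [0.0, -0.011, 1.0, 0.0]
contact_force: [0.4, 0.0, 0.1]
gripper_width: 0.47
grasp_force: 0.0
time: 32.55
tool_pos: [0.4936, 0.2958, 0.211]
tool_rot: [0.0, -0.012, 1.0, -0.0]
contact_force: [1.7, -1.0, 0.4]
gripper_width: 0.473
grasp_force: 0.0
t 32.55 tcp in rack mm [-179.3  396.3] z 211.0 yaw err 0.0012 tilt [-0.0002 -0.0005]
[([348.6, 183.5], [347, 182, 4, 4, 11]), ([327.2, 186.5], [326, 185, 4, 4, 13]), ([305.6, 188.6], [304, 187, 4, 4, 13]), ([284.3, 191.5], [283, 190, 4, 4, 14]), ([259.4, 197.2], [257, 194, 6, 7, 35])]
```

```bash
python3 -m inch '[{"dx":0,"dy":-0.0008,"dz":0.05,"rx":0,"ry":0,"rz":0},{"dx":0,"dy":-0.0008,"dz":0.1,"rx":0,"ry":0,"rz":0},{"dx":0,"dy":-0.0008,"dz":0.13,"rx":0,"ry":0,"rz":0},{"dx":0,"dy":-0.0008,"dz":0.1586,"rx":0,"ry":0,"rz":0},{"dx":0,"dy":-0.0008,"dz":0.1586,"rx":0,"ry":0,"rz":0}]'
python3 -m inch '[{"dx":0,"dy":0,"dz":0,"rx":0,"ry":0,"rz":0},{"dx":0,"dy":0,"dz":0,"rx":0,"ry":0,"rz":0},{"dx":0,"dy":0,"dz":0,"rx":0,"ry":0,"rz":0},{"dx":0,"dy":0,"dz":0,"rx":0,"ry":0,"rz":0},{"dx":0,"dy":0,"dz":0,"rx":0,"ry":0,"rz":0}]' -1
python3 -m inch '[{"dx":0,"dy":0,"dz":-0.02,"rx":0,"ry":0,"rz":0},{"dx":0,"dy":0,"dz":-0.05,"rx":0,"ry":0,"rz":0},{"dx":0,"dy":0,"dz":-0.09,"rx":0,"ry":0,"rz":0},{"dx":0,"dy":0,"dz":-0.13,"rx":0,"ry":0,"rz":0},{"dx":0,"dy":0,"dz":-0.155,"rx":0,"ry":0,"rz":0}]'
python3 -m inch '[{"dx":-0.006,"dy":-0.03,"dz":0,"rx":0,"ry":0,"rz":0},{"dx":-0.016,"dy":-0.08,"dz":0,"rx":0,"ry":0,"rz":0},{"dx":-0.026,"dy":-0.13,"dz":0,"rx":0,"ry":0,"rz":0},{"dx":-0.036,"dy":-0.18,"dz":0,"rx":0,"ry":0,"rz":0},{"dx":-0.044,"dy":-0.22,"dz":0,"rx":0,"ry":0,"rz":0}]'
python3 -m inch '[{"dx":-0.01,"dy":-0.05,"dz":0,"rx":0,"ry":0,"rz":0},{"dx":-0.02,"dy":-0.1,"dz":0,"rx":0,"ry":0,"rz":0},{"dx":-0.03,"dy":-0.14,"dz":0,"rx":0,"ry":0,"rz":0},{"dx":-0.03,"dy":-0.1655,"dz":0,"rx":0,"ry":0,"rz":0},{"dx":-0.03,"dy":-0.1655,"dz":0,"rx":0,"ry":0,"rz":0}]'
python3 -m inch '[{"dx":0,"dy":0,"dz":0.04,"rx":0,"ry":0,"rz":0},{"dx":0,"dy":0,"dz":0.08,"rx":0,"ry":0,"rz":0},{"dx":0,"dy":0,"dz":0.115,"rx":0,"ry":0,"rz":0},{"dx":0,"dy":0,"dz":0.115,"rx":0,"ry":0,"rz":0},{"dx":0,"dy":0,"dz":0.115,"rx":0,"ry":0,"rz":0}]'
python3 -m inch '[{"dx":0,"dy":0,"dz":0,"rx":0,"ry":0,"rz":0},{"dx":0,"dy":0,"dz":0,"rx":0,"ry":0,"rz":0},{"dx":0,"dy":0,"dz":0,"rx":0,"ry":0,"rz":0},{"dx":0,"dy":0,"dz":0,"rx":0,"ry":0,"rz":0}]'
python3 -c "
from h import *
rk()"
```

```text
time: 33.15
tool_pos: [0.492, 0.2922, 0.0798]
tool_rot: [-0.004, -0.01, 1.0, -0.002]
contact_force: [0.4, 0.4, -0.2]
gripper_width: 0.47
grasp_force: 0.0
time: 33.65
tool_pos: [0.4952, 0.295, 0.0857]
tool_rot: [0.001, -0.012, 1.0, 0.0]
contact_force: [-0.2, -0.3, 3.3]
gripper_width: 0.165
grasp_force: 58.9
time: 34.15
tool_pos: [0.4945, 0.2952, 0.2119]
tool_rot: [0.001, -0.012, 1.0, 0.001]
contact_force: [-0.3, 0.2, -1.3]
gripper_width: 0.164
grasp_force: 59.1
time: 34.65
tool_pos: [0.533, 0.1178, 0.2088]
tool_rot: [-0.0, -0.011, 1.0, -0.0]
contact_force: [1.0, -0.1, -1.3]
gripper_width: 0.169
grasp_force: 59.0
time: 35.15
tool_pos: [0.5601, -0.0144, 0.2086]
tool_rot: [-0.0, -0.01, 1.0, -0.0]
contact_force: [-0.1, -0.6, -1.7]
gripper_width: 0.166
grasp_force: 59.0
time: 35.65
tool_pos: [0.5601, -0.0114, 0.1164]
tool_rot: [-0.0, -0.012, 1.0, 0.0]
contact_force: [0.8, 0.4, -0.7]
gripper_width: 0.165
grasp_force: 59.0
time: 36.05
tool_pos: [0.5609, -0.0123, 0.117]
tool_rot: [0.001, -0.011, 1.0, -0.0]
contact_force: [0.5, -0.6, -1.0]
gripper_width: 0.168
grasp_force: 59.0
t 36.05 tcp in rack mm [-119.4   86.7] z 117.0 yaw err -0.0007 tilt [-0.0015 -0.0002]
```

```bash
python3 -m inch '[{"dx":-0.02,"dy":0.0002,"dz":0,"rx":0,"ry":0,"rz":0},{"dx":-0.04,"dy":0.0002,"dz":0,"rx":0,"ry":0,"rz":0},{"dx":-0.06,"dy":0.0002,"dz":0,"rx":0,"ry":0,"rz":0},{"dx":-0.075,"dy":0.0002,"dz":0,"rx":0,"ry":0,"rz":0},{"dx":-0.087,"dy":0.0002,"dz":0,"rx":0,"ry":0,"rz":0}]'
python3 -m inch '[{"dx":-0.015,"dy":0,"dz":0,"rx":0,"ry":0,"rz":0},{"dx":-0.03,"dy":0,"dz":0,"rx":0,"ry":0,"rz":0},{"dx":-0.045,"dy":0,"dz":0,"rx":0,"ry":0,"rz":0},{"dx":-0.058,"dy":0,"dz":0,"rx":0,"ry":0,"rz":0},{"dx":-0.063,"dy":0,"dz":0,"rx":0,"ry":0,"rz":0}]'
python3 -m inch '[{"dx":0,"dy":0,"dz":0,"rx":0,"ry":0,"rz":0},{"dx":0,"dy":0,"dz":0,"rx":0,"ry":0,"rz":0}]'
python3 -c "
from h import *
rk()"
```

```text
time: 36.55
tool_pos: [0.6307, -0.0105, 0.1162]
tool_rot: [0.0, -0.011, 1.0, 0.0]
contact_force: [-0.4, 0.1, -1.2]
gripper_width: 0.166
grasp_force: 59.0
time: 37.05
tool_pos: [0.6811, -0.0093, 0.116]
tool_rot: [0.0, -0.011, 1.0, -0.0]
contact_force: [-0.9, 0.2, -1.5]
gripper_width: 0.172
grasp_force: 59.0
time: 37.25
tool_pos: [0.6799, -0.0093, 0.1158]
tool_rot: [-0.0, -0.011, 1.0, 0.0]
contact_force: [0.4, -0.4, -2.1]
gripper_width: 0.167
grasp_force: 59.0
t 37.25 tcp in rack mm [-0.3 86.9] z 115.8 yaw err -0.0007 tilt [0.0008 0.0001]
```

```bash
python3 -m inch '[{"dx":-0.0016,"dy":0,"dz":0.002,"rx":0,"ry":0,"rz":0},{"dx":-0.0016,"dy":0,"dz":0.005,"rx":0,"ry":0,"rz":0},{"dx":-0.0016,"dy":0,"dz":0.0066,"rx":0,"ry":0,"rz":0},{"dx":-0.0016,"dy":0,"dz":0.0066,"rx":0,"ry":0,"rz":0},{"dx":-0.0016,"dy":0,"dz":0.0066,"rx":0,"ry":0,"rz":0}]'
python3 -m inch '[{"dx":0,"dy":0,"dz":0,"rx":0,"ry":0,"rz":0},{"dx":0,"dy":0,"dz":0,"rx":0,"ry":0,"rz":0},{"dx":0,"dy":0,"dz":0,"rx":0,"ry":0,"rz":0},{"dx":0,"dy":0,"dz":0,"rx":0,"ry":0,"rz":0}]' -0.06
python3 -m inch '[{"dx":0,"dy":0,"dz":-0.02,"rx":0,"ry":0,"rz":0},{"dx":0,"dy":0,"dz":-0.05,"rx":0,"ry":0,"rz":0},{"dx":0,"dy":0,"dz":-0.09,"rx":0,"ry":0,"rz":0},{"dx":0,"dy":0,"dz":-0.125,"rx":0,"ry":0,"rz":0},{"dx":0,"dy":0,"dz":-0.125,"rx":0,"ry":0,"rz":0}]'
python3 -m inch '[{"dx":0.03,"dy":0.02,"dz":0,"rx":0,"ry":0,"rz":0},{"dx":0.07,"dy":0.04,"dz":0,"rx":0,"ry":0,"rz":0},{"dx":0.11,"dy":0.06,"dz":0,"rx":0,"ry":0,"rz":0},{"dx":0.133,"dy":0.08,"dz":0,"rx":0,"ry":0,"rz":0},{"dx":0.133,"dy":0.08,"dz":0,"rx":0,"ry":0,"rz":0}]' 0.4
python3 -m inch '[{"dx":0,"dy":0,"dz":0,"rx":0,"ry":0,"rz":0},{"dx":0,"dy":0,"dz":0,"rx":0,"ry":0,"rz":0},{"dx":0,"dy":0,"dz":0,"rx":0,"ry":0,"rz":0}]'
python3 - <<'E'
from h import *
rk();w=optics.grab_frame('wrist');save('w9',w);a=optics.grab_frame('top');save('t9',a);b=optics.grab_frame('scene');save('s9',b);print(blobs(a,(24,150,120),(34,255,255))[0])
A=cv2.resize(b[150:290,170:330],None,fx=2.9,fy=2.9,interpolation=cv2.INTER_CUBIC)
B=cv2.resize(w,None,fx=.59,fy=.59*406/(420*.59),interpolation=cv2.INTER_AREA)
im=np.hstack([A,cv2.resize(w,(330,406*330*420//(560*406)))[:0].reshape(0,330,3) if 0 else np.vstack([cv2.resize(w,(330,248)),np.zeros((A.shape[0]-248,330,3),np.uint8)])])
print(im.shape);save('m9',im)
E
```

```text
time: 37.75
tool_pos: [0.6814, -0.0093, 0.1108]
tool_rot: [-0.0, -0.011, 1.0, 0.0]
contact_force: [-1.8, -0.2, -0.3]
gripper_width: 0.167
grasp_force: 59.5
time: 38.15
tool_pos: [0.6817, -0.0093, 0.1109]
tool_rot: [0.0, -0.011, 1.0, -0.0]
contact_force: [0.2, -0.0, 0.1]
gripper_width: 0.469
grasp_force: 0.0
time: 38.65
tool_pos: [0.6847, -0.0096, 0.2188]
tool_rot: [0.006, -0.011, 1.0, -0.001]
contact_force: [0.5, -0.1, 0.9]
gripper_width: 0.471
grasp_force: 0.0
time: 39.15
tool_pos: [0.5718, 0.0538, 0.2108]
tool_rot: [-0.0, -0.012, 1.0, 0.0]
contact_force: [0.8, 0.0, 0.2]
gripper_width: 0.704
grasp_force: 0.0
time: 39.45
tool_pos: [0.5744, 0.0517, 0.2107]
tool_rot: [-0.0, -0.011, 1.0, -0.0]
contact_force: [-0.0, -0.2, -0.2]
gripper_width: 0.698
grasp_force: 0.0
t 39.45 tcp in rack mm [-104.3  150.3] z 210.7 yaw err -0.0015 tilt [ 0.     -0.0001]
[([348.5, 183.5], [347, 182, 4, 4, 12]), ([327.2, 186.5], [326, 185, 4, 4, 13]), ([305.5, 188.7], [304, 187, 4, 4, 14]), ([284.3, 191.5], [283, 190, 4, 4, 14]), ([260.0, 199.2], [259, 199, 3, 2, 4])]
(406, 794, 3)
```

View pics/m9.png

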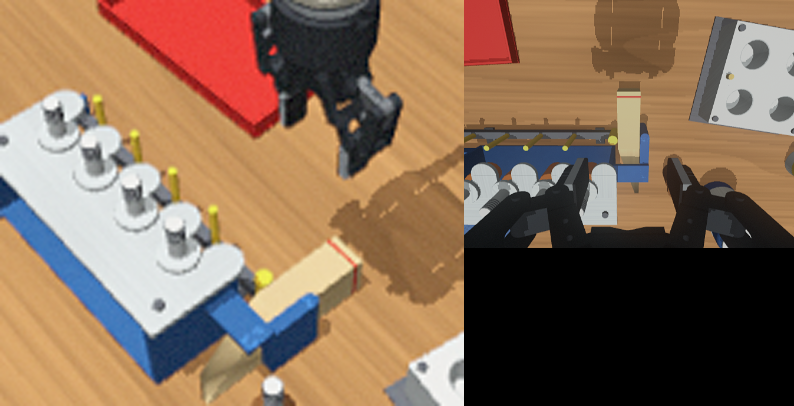

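All four mounts hang in the slots (collars on the plate, crop 60,130 to 180,240) and the mould is empty. The wedge still stands at (305,280). I locate its rear end in the wrist picture, then grip it.

Run:
```python
from h import *
w=cv2.imread('pics/w9.png')[:,:,::-1].copy()
b,m=blobs(w,(15,40,140),(28,140,255),60,(230,120,320,280));print(b)
hsv=cv2.cvtColor(w,cv2.COLOR_RGB2HSV)
rb,_=blobs(w,(0,120,120),(8,255,255),10,(230,120,320,280));rb2,_=blobs(w,(172,120,120),(180,255,255),10,(230,120,320,280));print('red',rb,rb2)
for v in (155,175,200,220): 
    c=np.where(m[v])[0]; print(v,c.min() if len(c) else None,c.max() if len(c) else None)
q=np.load('rack.npy');R=np.array([[np.cos(q[2]),-np.sin(q[2])],[np.sin(q[2]),np.cos(q[2])]])
t=lambda u,v:((ray('wrist',u,v,.044)[:2]-q[:2])@R*1e3).round(1)
print('rear L,R',t(260,157),t(300,157),'red line',t(280,165))
# stud tops vs expected in scene/top
for cam in('top','scene'):
    print(cam,[proj(cam,np.r_[q[:2]+R@[0,-.087+.058*k],.143]).round(1).tolist() for k in range(4)])
    s=cv2.imread('pics/%s9.png'%cam[0]);
```

```text
[([276.2, 188.2], [230, 120, 90, 160, 9183])]
red [([279.2, 163.5], [259, 163, 41, 3, 83])] []
155 230 319
175 230 319
200 230 319
220 260 319
rear L,R [-137.1  135.3] [-137.1  171. ] red line [-129.9  153.2]
top [[337.3, 155.2], [315.0, 157.9], [292.6, 160.5], [270.1, 163.2]]
scene [[186.3, 184.9], [199.6, 198.1], [213.7, 212.0], [228.5, 226.6]]
```

```bash
python3 -m inch '[{"dx":0,"dy":0.0027,"dz":0.05,"rx":0,"ry":0,"rz":-0.001},{"dx":0,"dy":0.0027,"dz":0.11,"rx":0,"ry":0,"rz":-0.001},{"dx":0,"dy":0.0027,"dz":0.17,"rx":0,"ry":0,"rz":-0.001},{"dx":0,"dy":0.0027,"dz":0.21,"rx":0,"ry":0,"rz":-0.001},{"dx":0,"dy":0.0027,"dz":0.235,"rx":0,"ry":0,"rz":-0.001}]'
python3 -m inch '[{"dx":0,"dy":0,"dz":0.008,"rx":0,"ry":0,"rz":0},{"dx":0,"dy":0,"dz":0.0155,"rx":0,"ry":0,"rz":0},{"dx":0,"dy":0,"dz":0.0155,"rx":0,"ry":0,"rz":0}]'
python3 -m inch '[{"dx":0,"dy":0,"dz":0,"rx":0,"ry":0,"rz":0},{"dx":0,"dy":0,"dz":0,"rx":0,"ry":0,"rz":0},{"dx":0,"dy":0,"dz":0,"rx":0,"ry":0,"rz":0},{"dx":0,"dy":0,"dz":0,"rx":0,"ry":0,"rz":0},{"dx":0,"dy":0,"dz":0,"rx":0,"ry":0,"rz":0}]' -1
python3 - <<'E'
from h import *
rk()
im=cv2.imread('pics/top0.png')[:,:,::-1].copy()
m=blobs(im,(0,170,120),(6,255,255))[1]|blobs(im,(174,170,120),(180,255,255))[1]
c=max(cv2.findContours(m,cv2.RETR_EXTERNAL,cv2.CHAIN_APPROX_NONE)[0],key=cv2.contourArea)
p=np.array([ray('top',u,v,.022)[:2] for u,v in c[:,0,:]]).astype(np.float32)
print(cv2.minAreaRect(p), cv2.minAreaRect(c))
E
```

```text
time: 40.1
tool_pos: [0.5714, 0.0543, 0.0188]
tool_rot: [-0.003, -0.012, 1.0, 0.0]
contact_force: [0.1, -0.5, -0.1]
gripper_width: 0.702
grasp_force: 0.0
time: 40.4
tool_pos: [0.5743, 0.0543, 0.0108]
tool_rot: [0.0, -0.012, 1.0, -0.0]
contact_force: [0.2, 0.1, -0.0]
gripper_width: 0.703
grasp_force: 0.0
time: 40.9
tool_pos: [0.575, 0.0532, 0.0124]
tool_rot: [0.001, -0.012, 1.0, -0.001]
contact_force: [-2.2, -4.6, 4.0]
gripper_width: 0.413
grasp_force: 61.6
t 40.9 tcp in rack mm [-103.7  151.9] z 12.4 yaw err 0.0011 tilt [-0.0026 -0.0024]
((0.44541850686073303, -0.2585022449493408), (0.13069984316825867, 0.2502386271953583), 4.277421951293945) ((371.0263671875, 250.64857482910156), (48.35770797729492, 92.8245620727539), 79.9393081665039)
```

```bash
python3 -m inch '[{"dx":0.015,"dy":0,"dz":0,"rx":0,"ry":0,"rz":0},{"dx":0.035,"dy":0,"dz":0,"rx":0,"ry":0,"rz":0},{"dx":0.055,"dy":0,"dz":0,"rx":0,"ry":0,"rz":0},{"dx":0.075,"dy":0,"dz":0,"rx":0,"ry":0,"rz":0},{"dx":0.1,"dy":0,"dz":0,"rx":0,"ry":0,"rz":0}]'
python3 -m inch '[{"dx":0.025,"dy":0,"dz":0,"rx":0,"ry":0,"rz":0},{"dx":0.05,"dy":0,"dz":0,"rx":0,"ry":0,"rz":0},{"dx":0.075,"dy":0,"dz":0,"rx":0,"ry":0,"rz":0},{"dx":0.1,"dy":0,"dz":0,"rx":0,"ry":0,"rz":0},{"dx":0.1,"dy":0,"dz":0,"rx":0,"ry":0,"rz":0}]'
python3 - <<'E'
from h import *
rk();a=optics.grab_frame('top');save('t10',a);print(blobs(a,(24,150,120),(34,255,255))[0])
a=optics.grab_frame('scene');save('s10',a);print(blobs(a,(24,150,120),(34,255,255),3,(190,170,290,270))[0])
w=optics.grab_frame('wrist');save('w10',w);r=blobs(w,(0,120,120),(8,255,255),20,(180,180,380,330))[0];print(r)
s=np.array(state()['tool_pos']);T=rot().as_matrix()
if r:
    x,y,ww,h,_=r[0][1]
    for u in (x,x+ww): print((T.T@(ray('wrist',u,r[0][0][1],.044)-s)*1e3).round(1))
E
```

```text
time: 41.4
tool_pos: [0.4963, 0.052, 0.0125]
tool_rot: [0.004, -0.012, 1.0, -0.0]
contact_force: [3.2, -2.8, 3.0]
gripper_width: 0.414
grasp_force: 61.5
time: 41.9
tool_pos: [0.4138, 0.0506, 0.0124]
tool_rot: [0.001, -0.012, 1.0, -0.0]
contact_force: [-5.2, -0.3, 9.9]
gripper_width: 0.413
grasp_force: 62.4
t 41.9 tcp in rack mm [-264.9  153.1] z 12.4 yaw err 0.0011 tilt [-0.0027 -0.0002]
[([341.5, 184.5], [340, 183, 4, 4, 12]), ([320.0, 187.2], [318, 186, 5, 4, 12]), ([298.4, 189.6], [297, 188, 4, 4, 13]), ([276.6, 192.2], [275, 191, 4, 4, 13]), ([251.9, 197.9], [249, 195, 7, 7, 37])]
[([207.3, 188.2], [206, 187, 3, 3, 6]), ([208.3, 191.7], [208, 191, 2, 2, 3]), ([220.1, 200.1], [219, 199, 3, 3, 8]), ([221.7, 205.3], [221, 205, 2, 2, 3]), ([233.9, 213.1], [233, 212, 3, 3, 8]), ([234.3, 217.0], [234, 216, 2, 3, 3]), ([248.2, 228.5], [247, 226, 3, 7, 14]), ([265.3, 250.9], [263, 248, 6, 8, 34])]
[([279.5, 253.2], [226, 249, 105, 9, 777])]
[ 27.3 -17.7 -31.6]
[ 27.3  18.8 -31.6]
```

Keeper pins are back at their shut pixels. I lift, turn the wedge by -87°, and carry it over the tray.

```bash
python3 -m inch '[{"dx":0,"dy":0,"dz":-0.03,"rx":0,"ry":0,"rz":0},{"dx":0,"dy":0,"dz":-0.0625,"rx":0,"ry":0,"rz":0},{"dx":0,"dy":0,"dz":-0.0625,"rx":0,"ry":0,"rz":0.09},{"dx":0,"dy":0,"dz":-0.0625,"rx":0,"ry":0,"rz":0.18},{"dx":0,"dy":0,"dz":-0.0625,"rx":0,"ry":0,"rz":0.27}]'
python3 -m inch '[{"dx":0,"dy":0,"dz":0,"rx":0,"ry":0,"rz":0.09},{"dx":0,"dy":0,"dz":0,"rx":0,"ry":0,"rz":0.18},{"dx":0,"dy":0,"dz":0,"rx":0,"ry":0,"rz":0.27},{"dx":0,"dy":0,"dz":0,"rx":0,"ry":0,"rz":0.36},{"dx":0,"dy":0,"dz":0,"rx":0,"ry":0,"rz":0.45}]'
python3 -m inch '[{"dx":0,"dy":0,"dz":0,"rx":0,"ry":0,"rz":0.09},{"dx":0,"dy":0,"dz":0,"rx":0,"ry":0,"rz":0.18},{"dx":0,"dy":0,"dz":0,"rx":0,"ry":0,"rz":0.25},{"dx":0,"dy":0,"dz":0,"rx":0,"ry":0,"rz":0.294},{"dx":0,"dy":0,"dz":0,"rx":0,"ry":0,"rz":0.294}]'
python3 -m inch '[{"dx":-0.03,"dy":0.005,"dz":0,"rx":0,"ry":0,"rz":0},{"dx":-0.08,"dy":0.01,"dz":0,"rx":0,"ry":0,"rz":0},{"dx":-0.13,"dy":0.01,"dz":0,"rx":0,"ry":0,"rz":0},{"dx":-0.18,"dy":0.01,"dz":0,"rx":0,"ry":0,"rz":0},{"dx":-0.23,"dy":0.01,"dz":0,"rx":0,"ry":0,"rz":0}]'
python3 -m inch '[{"dx":-0.04,"dy":0,"dz":0,"rx":0,"ry":0,"rz":0},{"dx":-0.07,"dy":0,"dz":0,"rx":0,"ry":0,"rz":0},{"dx":-0.088,"dy":0,"dz":0,"rx":0,"ry":0,"rz":0},{"dx":-0.088,"dy":0,"dz":0,"rx":0,"ry":0,"rz":0},{"dx":-0.088,"dy":0,"dz":0,"rx":0,"ry":0,"rz":0}]'
python3 - <<'E'
from h import *
s=np.array(state()['tool_pos']);T=rot().as_matrix();print(s,'wedge mid',s-.056*T[:,0],'wedge yaw',np.arctan2(-T[1,0],-T[0,0]))
e=np.array([.4454,-.2585])-(s-.056*T[:,0])[:2];print('need tool dx,dy/.8',(T[:2,:2].T@e/.8).round(4))
E
```

```text
time: 42.55
tool_pos: [0.4138, 0.0508, 0.0609]
tool_rot: [0.001, 0.192, 0.981, 0.0]
contact_force: [-0.2, 0.6, -1.3]
gripper_width: 0.412
grasp_force: 60.8
time: 43.05
tool_pos: [0.4136, 0.0508, 0.0605]
tool_rot: [0.0, 0.506, 0.863, 0.0]
contact_force: [0.5, -0.4, -1.5]
gripper_width: 0.409
grasp_force: 60.8
time: 43.55
tool_pos: [0.4136, 0.0508, 0.0605]
tool_rot: [-0.0, 0.68, 0.733, 0.0]
contact_force: [0.6, -1.4, -1.4]
gripper_width: 0.41
grasp_force: 60.8
time: 44.05
tool_pos: [0.4354, -0.1338, 0.0606]
tool_rot: [0.0, 0.68, 0.733, 0.0]
contact_force: [1.0, 0.3, -1.6]
gripper_width: 0.412
grasp_force: 60.9
time: 44.55
tool_pos: [0.4404, -0.2019, 0.0602]
tool_rot: [-0.001, 0.68, 0.733, 0.0]
contact_force: [0.2, -0.5, -1.7]
gripper_width: 0.413
grasp_force: 60.9
[ 0.44039537 -0.2018701   0.06015265] wedge mid [ 0.44457242 -0.25771407  0.06009291] wedge yaw -1.4961368133784927
need tool dx,dy/.8 [-0.0011  0.001 ]
```

```bash
python3 -m inch '[{"dx":-0.001,"dy":0.001,"dz":0.02,"rx":0,"ry":0,"rz":0},{"dx":-0.001,"dy":0.001,"dz":0.038,"rx":0,"ry":0,"rz":0},{"dx":-0.001,"dy":0.001,"dz":0.05,"rx":0,"ry":0,"rz":0},{"dx":-0.001,"dy":0.001,"dz":0.055,"rx":0,"ry":0,"rz":0},{"dx":-0.001,"dy":0.001,"dz":0.055,"rx":0,"ry":0,"rz":0}]'
python3 -m inch '[{"dx":0,"dy":0,"dz":0.0015,"rx":0,"ry":0,"rz":0},{"dx":0,"dy":0,"dz":0.0015,"rx":0,"ry":0,"rz":0},{"dx":0,"dy":0,"dz":0.0015,"rx":0,"ry":0,"rz":0}]'
```

```text
time: 45.05
tool_pos: [0.4415, -0.2026, 0.0165]
tool_rot: [-0.001, 0.68, 0.733, -0.0]
contact_force: [-0.7, 0.5, 0.0]
gripper_width: 0.413
grasp_force: 61.2
time: 45.35
tool_pos: [0.4417, -0.2028, 0.0164]
tool_rot: [-0.001, 0.68, 0.733, 0.0]
contact_force: [-2.9, 4.6, 10.8]
gripper_width: 0.414
grasp_force: 62.2
```

Wedge is on the tray floor. I release it, rise and check.

```bash
python3 -m inch '[{"dx":0,"dy":0,"dz":-0.001,"rx":0,"ry":0,"rz":0},{"dx":0,"dy":0,"dz":-0.001,"rx":0,"ry":0,"rz":0},{"dx":0,"dy":0,"dz":-0.001,"rx":0,"ry":0,"rz":0},{"dx":0,"dy":0,"dz":-0.001,"rx":0,"ry":0,"rz":0},{"dx":0,"dy":0,"dz":-0.001,"rx":0,"ry":0,"rz":0}]' 0.4
python3 -m inch '[{"dx":0,"dy":0,"dz":-0.03,"rx":0,"ry":0,"rz":0},{"dx":0,"dy":0,"dz":-0.09,"rx":0,"ry":0,"rz":0},{"dx":0,"dy":0,"dz":-0.15,"rx":0,"ry":0,"rz":0},{"dx":0,"dy":0,"dz":-0.21,"rx":0,"ry":0,"rz":0},{"dx":0,"dy":0,"dz":-0.25,"rx":0,"ry":0,"rz":0}]'
python3 -m inch '[{"dx":0.06,"dy":0,"dz":0,"rx":0,"ry":0,"rz":0},{"dx":0.12,"dy":0,"dz":0,"rx":0,"ry":0,"rz":0},{"dx":0.18,"dy":0,"dz":0,"rx":0,"ry":0,"rz":0},{"dx":0.24,"dy":0,"dz":0,"rx":0,"ry":0,"rz":0},{"dx":0.3,"dy":0,"dz":0,"rx":0,"ry":0,"rz":0}]'
python3 -m inch '[{"dx":0,"dy":0,"dz":0,"rx":0,"ry":0,"rz":0},{"dx":0,"dy":0,"dz":0,"rx":0,"ry":0,"rz":0},{"dx":0,"dy":0,"dz":0,"rx":0,"ry":0,"rz":0},{"dx":0,"dy":0,"dz":0,"rx":0,"ry":0,"rz":0},{"dx":0,"dy":0,"dz":0,"rx":0,"ry":0,"rz":0}]'
python3 - <<'E'
from h import *
print(state()['time']);t=optics.grab_frame('top');save('t11',t);s=optics.grab_frame('scene');save('s11',s);print(blobs(t,(24,150,120),(34,255,255))[0])
print([(np.round(b['bbox']).tolist(),b['confidence']) for b in nets.boxes_of('top','wedge_mid')],proj('top',[.4454,-.2585,.026]))
A=cv2.resize(s[130:290,150:310],(500,500),interpolation=cv2.INTER_CUBIC);B=cv2.resize(t[140:290,240:430],(295,233));save('m11',np.hstack([A,np.vstack([B,np.zeros((267,295,3),np.uint8)])]))
E
```

```text
time: 45.85
tool_pos: [0.4413, -0.2033, 0.0158]
tool_rot: [-0.0, 0.68, 0.733, -0.0]
contact_force: [-0.1, -0.6, 0.5]
gripper_width: 0.7
grasp_force: 0.0
time: 46.35
tool_pos: [0.4423, -0.2039, 0.2202]
tool_rot: [0.002, 0.68, 0.733, 0.0]
contact_force: [0.6, -0.3, 0.1]
gripper_width: 0.703
grasp_force: 0.0
time: 46.85
tool_pos: [0.4231, 0.0376, 0.216]
tool_rot: [0.0, 0.681, 0.733, 0.0]
contact_force: [1.2, -0.6, -0.5]
gripper_width: 0.702
grasp_force: 0.0
time: 47.35
tool_pos: [0.4238, 0.0348, 0.2159]
tool_rot: [-0.0, 0.681, 0.732, -0.0]
contact_force: [-0.1, 0.1, 0.2]
gripper_width: 0.699
grasp_force: 0.0
47.35
[([341.5, 184.5], [340, 183, 4, 4, 12]), ([320.0, 187.2], [318, 186, 5, 4, 12]), ([298.4, 189.6], [297, 188, 4, 4, 13]), ([276.6, 192.2], [275, 191, 4, 4, 13]), ([251.9, 197.9], [249, 195, 7, 7, 37])]
[([370.0, 251.0, 64.0, 25.0], 0.73)] [371.13469469 250.27064702]
```

View pics/m11.png

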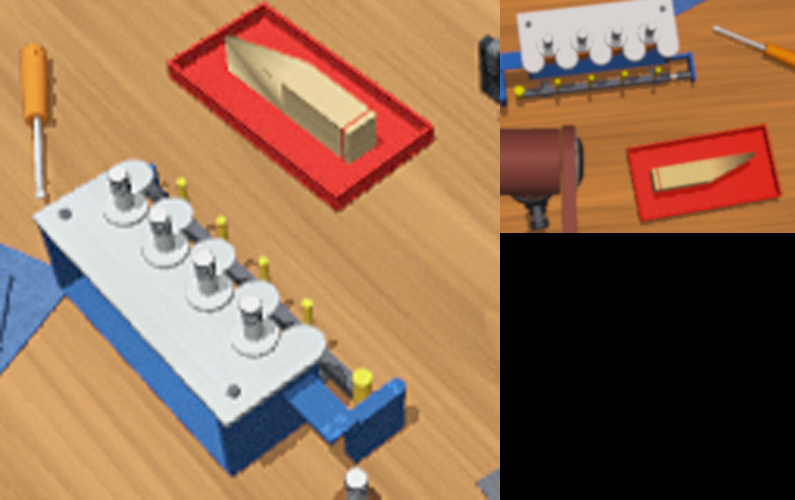

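The picture shows all four mounts home in the slots, the keeper shut (pins at their start pixels), and the wedge flat in the tray's middle (370,251 against 371,250). I hand the job in.

```bash
python3 -c "
from plant import ticket
print(ticket.job_done())"
```

```text
the job is handed in; nothing more can be done
None
```

The job is done and handed in at about 47 s: all four mounts hang home in the rack with the keeper shut in front of them, the wedge lies flat in the middle of the red tray, and I left the look-alikes and bystanders alone.

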